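Lock away the retained milk samples

TASK

The milk tests are done: put the retained samples away under lock. Take the lock pin out of the two lugs of the sample cabinet and park it in the hole in the cabinet's top, pull the drawer out and stand every sealed sample jar from the bench upright on the drawer floor. Then slide the drawer fully home and put the pin back down through both lugs until its flange rests on the upper one; leave the reagent bottle, dropper cup and glove box where they are.

Things in the scene. Friction and masses are not known exactly. Their poses are not given: they have to be found in the camera images.
- cabinet: fixed grey steel bench cabinet, 340 wide (y) x 260 deep (x) x 130 mm high, with one drawer opening to its own -x (roughly towards the robot); place and yaw vary. Origin: centre of its underside, x into its depth, y left as the robot sees it; carcass front at x = -130 mm. A fixed upper lug, a 6 mm plate 38 mm wide, juts 62 mm out from the front edge of its top at y = +132 mm, flush with the top.
- drawer (a joint): how far the drawer is pulled out, m: 0 = shut against its stop, 0.17 = fully out (stop). It starts shut and locked by the pin; unlocked it needs 2 to 4 N to slide and stays where it is left. Its white front is 332 mm wide, 16 mm thick (in front of the carcass when shut), its top 116 mm above the bench.
- drawer_floor (a point): centre of the drawer's inner floor, 18 mm above the bench, axes as the cabinet's; moves with the drawer. Inside 230 mm in x (front's inner face at x = -115 mm) by 298 mm in y; side and back walls 45 mm high, front 98 mm. Fully out, its front 170 mm lies clear of the carcass, but the fixed lug overhangs its left end. Under the cabinet top are 102 mm of height: one layer of standing jars.
- drawer_handle (a point): middle of the drawer's steel bow handle: a level bar 10 mm thick, 120 mm long in y, its centre 45 mm in front of the drawer front (40 mm clear gap behind the bar) and 90 mm above the bench; nothing above it. Moves with the drawer.
- drawer_lug_hole (a point): mouth, on the upper face 116 mm above the bench, of the upright 17 mm through hole in the drawer's lug: a steel plate 6 mm thick, 38 mm wide, jutting 46 mm out of the drawer front. Drawer shut, this hole lies straight under lug_hole, with 8 mm between the plates. Moves with the drawer.
- lug_hole (a point): mouth, on the upper face 130 mm above the bench, of the upright 17 mm through hole in the fixed upper lug, 41 mm in front of the carcass; edge chamfered 2 mm. Below both lugs is free space.
- parking_hole (a point): mouth, 130 mm above the bench, of the 17 mm hole in the cabinet top, 32 mm behind its front edge, in which the lock pin is parked while the drawer is in use: the shank goes down through it and the flange rests on the top. The parked shank hangs clear above the drawer and standing jars.
- pin: loose steel lock pin, 90 g, standing down through both lugs at the start. Origin: centre of the underside of its flange, z up to its grip. Above it: steel flange 36 mm across, 4 mm thick, then a black grip 28 mm across, 40 mm tall (top 44 mm above the origin). Below: shank 12 mm thick, 40 mm long, its last 7 mm tapered to 6 mm.
- pin_tip (a point): end of the lock pin's shank, 40 mm below the pin's origin.
- reagent_bottle: bystander: tall clear reagent bottle with a blue cap, 72 mm across, 170 mm high. Origin: centre of its underside.
- dropper_cup: bystander: clear cup, 92 mm across, 120 mm high, full of white droppers up to 155 mm high. Origin: centre of its underside.
- glove_box: bystander: glove carton 230 x 120 x 75 mm, to the left of the cabinet. Origin: centre of its underside.
- jar1: sealed sample jar: round white plastic jar with a blue screw lid, 54 mm across the lid (its top 18 mm, the widest part), body 52 mm, 64 mm high, 70 to 140 g, standing on the bench at the start. Origin: centre of its underside, z up. One of the four jars may be absent (None).
- jar2: sealed sample jar: round white plastic jar with a blue screw lid, 54 mm across the lid (its top 18 mm, the widest part), body 52 mm, 64 mm high, 70 to 140 g, standing on the bench at the start. Origin: centre of its underside, z up. One of the four jars may be absent (None).
- jar3: sealed sample jar: round white plastic jar with a blue screw lid, 54 mm across the lid (its top 18 mm, the widest part), body 52 mm, 64 mm high, 70 to 140 g, standing on the bench at the start. Origin: centre of its underside, z up. One of the four jars may be absent (None).
- jar4: sealed sample jar: round white plastic jar with a blue screw lid, 54 mm across the lid (its top 18 mm, the widest part), body 52 mm, 64 mm high, 70 to 140 g, standing on the bench at the start. Origin: centre of its underside, z up. One of the four jars may be absent (None).

How it is judged:
By the outcome, as a careful person would: the job done as asked, in the order asked, and still so for the second after the job is handed in, with the robot touching nothing.
Of jar1, jar2, jar3, jar4 only 3 to 4 are there at a start; the rules pass over those that are not, and their reading is None.
At some moment in a run one of jar1, jar2, jar3, jar4 may be knocked a few centimetres aside while the robot is not near it.
It also fails if it takes over 192 s, if anything falls off the work surface, if the arm or the gripper's body presses on something with over 40 N, if the wrist force passes 120 N, or if a joint passes its speed limit or range.

ROBOT

A 6-joint arm with a two-finger parallel gripper is mounted at the origin on the work surface. World frame = base frame: x ahead of the robot, y to its left, z up, the work surface at z = 0. Lengths are in m, angles in rad, forces in N, time in s.
With the tool pointing down it reaches from about 0.3 to 0.85 m from the base axis. Payload 4.2 kg.
Tool frame: the origin (TCP) lies between the finger pads; the fingertips stand 14 mm ahead of it and the grasp point (between the pads) lies 5 mm behind it (arm.tip_reach is the distance from the TCP to the fingertips, in m); z points along the fingers, y is the line along which they close (so a half turn about z gives the same grasp; the last joint's range is limited). The gripper opens to 91 mm and grips with 3 to 60 N. Pads are 32 mm wide; open, the fingers measure 118 mm over their backs; the gripper's body (76 mm by 178 mm) begins 60 mm behind the grasp point.
Start: joints at [-1.267, 0.32, 1.565, -0, 1.257, -0.02], TCP at [0.183, -0.545, 0.197] pointing down, gripper open.
Joint ranges: [-3.11, 3.11], [-0.84, 2.01], [0.21, 2.61], [-1.34, 4.49], [0.05, 2.63], [-2.56, 2.56]. Speed limits (rad/s): [2.57, 2.57, 3.14, 3.14, 3.14, 3.14].

INTERFACE

Orientations are given as a unit quaternion [x, y, z, w].
In Python, from bench import arm gives the robot as it stands. The module is installed in compiled form; this text tells all that it offers.
- The arm moves only by the tool carry_out, never from a script. Its argument "commands" is a list of rows, each a list of 3 entries, a list of its own where there are three numbers: the shift along the tool's x, y, z in cm, then the turn, a rotation vector about the tool's x, y, z in rad, then the finger opening in cm, from 0 to 9.12. In form: [[[dx, dy, dz], [rx, ry, rz], hand], ...]. A call has 1 to 10 rows; each row shifts and turns the commanded pose from where the row before left it, along the tool's axes as they then stand; what a row does not reach is not made up. A row lasts 1/12 s, in which the tool goes at most 41.7 mm and 7.16 degrees, less where a joint would pass 70% of its speed; a pose out of reach is approached as far as the arm can. A call with a gripper value outside its range is refused whole. The fingers move at their own pace and stop on an object; "force" is the grip in N (left out, the last holds). Time passes only in rows, so rows that do not move let the fingers close. It gives the time, the measured TCP pose, the force, the opening and the grip force at its end, in the units of the state.
- arm.get_obs(): the state, without advancing time (a new reading comes with each control period).
- arm.get_image(name): name is "scene" or "side" or "wrist"; returns a dict with "pixels" (384x512x3 uint8, blue, green, red), "fx", "fy", "cx", "cy" (pixels), "world_from_camera" (4x4, takes a point from camera to world coordinates). Camera axes: x right, y down, z forward; pixel columns grow to the right and rows downward; lengths in m; the calibration is good to about 2 mm. The wrist camera is an equidistant fisheye: a pixel r from the principal point sees the ray r / f radians off the axis. A picture is of the moment at which its call begins. There is no depth.
- arm.sign_off(): hands the job in; it is judged then, once.
The state is a dict: "clock": time; "joint_positions": joint angles; "joint_vel": joint speeds; "joint_efforts": joint torques, N m; "tcp_pos": TCP position; "orientation": TCP orientation; "wrist_force": force on the tool from outside, world axes, zero at the start; "moment": the same for the moment, N m; "finger_gap": opening from 0.0 (shut) to 1.0 (fully open); "grasp_force": force on a finger pad.
Only numpy, scipy, OpenCV 4.12 (cv2) and the standard library are available. Lean on these libraries where they do the work, as an engineer would, in place of code of your own. Each camera call takes 0.05 s, during which the arm holds its last target. There are 200 camera calls.

## Working session

There is one attempt and no reset: what is moved stays moved. The work goes in short steps, Python scripts to look and compute and a tool call to move; the robot and the scene stay as the last step left them, time stands still between calls to the robot, and variables do not carry over. Pictures are saved under pics/ and viewed, at most 14 in all, crops included, and the job is handed in when it is done.

Besides the shell and the picture viewer there is one more tool, called after "Call:" as name(argument=value, ...) on one line, values as JSON. carry_out: Moves the arm, as the interface text tells. Its arguments: {"type":"object","properties":{"commands":{"type":"array"},"force":{"type":"number"}},"required":["commands"]}

```bash
mkdir -p pics; cat > h.py <<'E'
import numpy as np, cv2
from bench import arm
from scipy.spatial.transform import Rotation as R
def grab(n,tag):
    im=arm.get_image(n); cv2.imwrite(f'pics/{tag}.png',im['pixels']); np.savez(f'pics/{tag}.npz',**im); return im
def load(tag): return dict(np.load(f'pics/{tag}.npz'))
def ray(im,u,v,fish=False):
    a=np.array([(u-im['cx'])/im['fx'],(v-im['cy'])/im['fy']]); T=im['world_from_camera']
    if fish:
        r=np.hypot(*a)+1e-12; d=np.r_[a/r*np.sin(r),np.cos(r)]
    else: d=np.r_[a,1]
    d=T[:3,:3]@d; return T[:3,3],d/np.linalg.norm(d)
def onz(im,u,v,z,fish=False):
    o,d=ray(im,u,v,fish); return o+d*(z-o[2])/d[2]
def cross(r1,r2):
    A=sum(np.eye(3)-np.outer(d,d) for o,d in (r1,r2)); b=sum((np.eye(3)-np.outer(d,d))@o for o,d in (r1,r2))
    p=np.linalg.solve(A,b); return p,[np.linalg.norm(np.cross(p-o,d)) for o,d in (r1,r2)]
def proj(im,p,fish=False):
    T=np.linalg.inv(im['world_from_camera']); q=T[:3,:3]@p+T[:3,3]
    if fish:
        t=np.arctan2(np.hypot(q[0],q[1]),q[2]); a=q[:2]/np.hypot(q[0],q[1])*t
    else: a=q[:2]/q[2]
    return a[0]*im['fx']+im['cx'],a[1]*im['fy']+im['cy']
E
python3 - <<'E'
from h import *
for n in('scene','side','wrist'):
    im=grab(n,n+'0'); print(n,im['fx'],im['cx'],im['cy'],im['world_from_camera'].round(3).tolist())
o=arm.get_obs(); print(o)
a=[load(n+'0')['pixels'] for n in('scene','side')]
E
```

```text
scene 433.63455671610166 250.4460337710111 191.06321548260425 [[-0.873, 0.327, -0.361, 1.154], [0.487, 0.607, -0.627, 0.945], [0.014, -0.724, -0.69, 1.111], [0.0, 0.0, 0.0, 1.0]]
side 368.4572579971816 255.65526678314075 190.46365421731196 [[-0.99, -0.081, 0.111, 0.481], [-0.138, 0.581, -0.802, 1.026], [0.001, -0.81, -0.587, 0.831], [0.0, 0.0, 0.0, 1.0]]
wrist 297.3186396354542 257.1145462274621 186.06745590515442 [[0.319, -0.912, -0.259, 0.257], [-0.948, -0.307, -0.085, -0.52], [-0.002, 0.273, -0.962, 0.384], [0.0, 0.0, 0.0, 1.0]]
{'clock': 0.15, 'joint_positions': array([-1.26699280e+00,  3.20147926e-01,  1.56539706e+00, -2.12693894e-05,
        1.25738909e+00, -1.99779139e-02]), 'joint_vel': array([-0.0006823 , -0.00043313, -0.0056163 , -0.00036497, -0.0002133 ,
       -0.00066683]), 'joint_efforts': array([ 3.52032566e-04, -4.12772441e+01, -2.32156277e+01,  7.27742049e-02,
        4.34187020e-02, -9.65323898e-05]), 'tcp_pos': array([ 0.18282422, -0.54473707,  0.19601245]), 'orientation': array([ 9.86923541e-01,  1.61187699e-01, -1.04875899e-04, -6.62536527e-04]), 'wrist_force': array([ 0.66241318,  0.26714116, -0.81595422]), 'moment': array([ 0.00071372,  0.04518788, -0.00435179]), 'grasp_force': 0.0, 'finger_gap': 1.0013934103022633}
```

View pics/scene0.png

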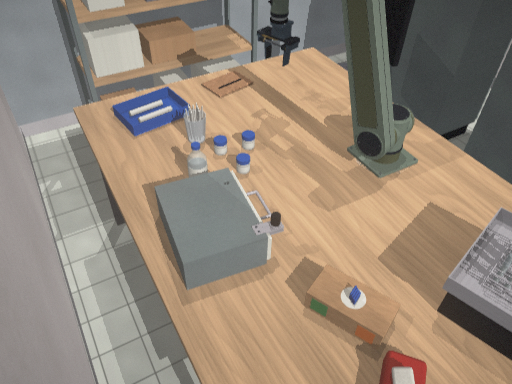

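View pics/side0.png

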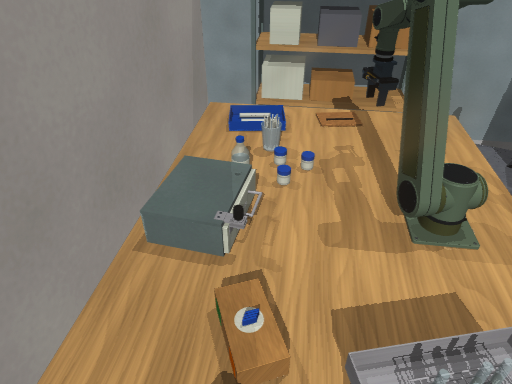

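The scene view shows the cabinet around (210,220), the pin grip at (276,219), and three jars at (220,145), (248,140) and (243,162). In the side view the pin is at (238,212) and the jars at (281,155), (308,159) and (284,174). There is no fourth jar in sight.

```bash
python3 - <<'E'
from h import *
S,D=load('scene0'),load('side0')
def blobs(im,kind):
    h=cv2.cvtColor(im['pixels'],cv2.COLOR_BGR2HSV)
    m=cv2.inRange(h,(105,130,60),(125,255,255)) if kind=='b' else cv2.inRange(h,(0,0,0),(180,255,45))
    n,l,s,c=cv2.connectedComponentsWithStats(m)
    return [(c[i].round(1).tolist(),s[i].tolist()) for i in range(1,n) if 25<s[i][4]<900]
for k in 'bk':
    for n,im in(('scene',S),('side',D)):
        for b in blobs(im,k):
            if k=='b' or abs(b[0][0]-255)<60: print(k,n,b, onz(im,*b[0],.055).round(3))
for nm,im,box in(('s',S,(140,120,300,300)),('d',D,(140,130,340,260))):
    x0,y0,x1,y1=box; c=im['pixels'][y0:y1,x0:x1]; f=590/(y1-y0) if nm=='s' else 4
    f=min(f,800/(x1-x0)); 
    cv2.imwrite(f'pics/crop_{nm}.png',cv2.resize(c,None,fx=f,fy=f,interpolation=cv2.INTER_CUBIC)); print(nm,f)
E
```

```text
b scene ([248.4, 134.7], [242, 131, 13, 9, 85]) [ 0.446 -0.311  0.055]
b scene ([219.9, 139.6], [214, 136, 12, 9, 84]) [ 0.563 -0.336  0.055]
b scene ([195.1, 145.2], [191, 142, 9, 8, 43]) [ 0.666 -0.349  0.055]
b scene ([242.9, 157.8], [237, 154, 12, 10, 92]) [ 0.536 -0.191  0.055]
b scene ([355.2, 293.1], [351, 287, 9, 14, 43]) [0.544 0.493 0.055]
b side ([239.5, 138.8], [236, 136, 8, 7, 48]) [ 0.754 -0.414  0.055]
b side ([280.0, 150.9], [274, 147, 13, 9, 97]) [ 0.566 -0.332  0.055]
b side ([307.5, 155.5], [302, 151, 12, 10, 105]) [ 0.451 -0.309  0.055]
b side ([283.7, 169.7], [278, 165, 13, 11, 118]) [ 0.54  -0.187  0.055]
b side ([250.2, 316.6], [242, 309, 17, 17, 198]) [0.57  0.486 0.055]
k scene ([278.6, 15.2], [271, 13, 17, 5, 46]) [-0.316 -1.304  0.055]
k scene ([278.7, 21.3], [270, 18, 18, 7, 58]) [-0.268 -1.225  0.055]
k scene ([281.7, 38.2], [263, 27, 36, 24, 185]) [-0.16  -1.018  0.055]
k scene ([268.0, 51.2], [266, 45, 5, 13, 55]) [-0.009 -0.917  0.055]
k side ([238.0, 212.2], [234, 205, 10, 15, 123]) [0.67  0.094 0.055]
s 3.2777777777777777
d 4
```

View pics/crop_s.png

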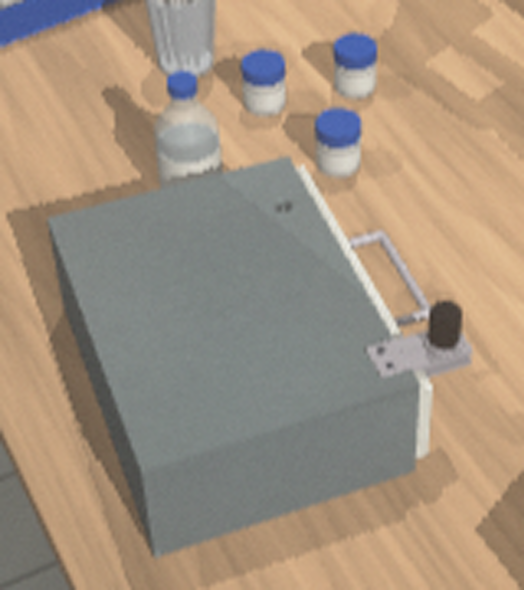

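View pics/crop_d.png

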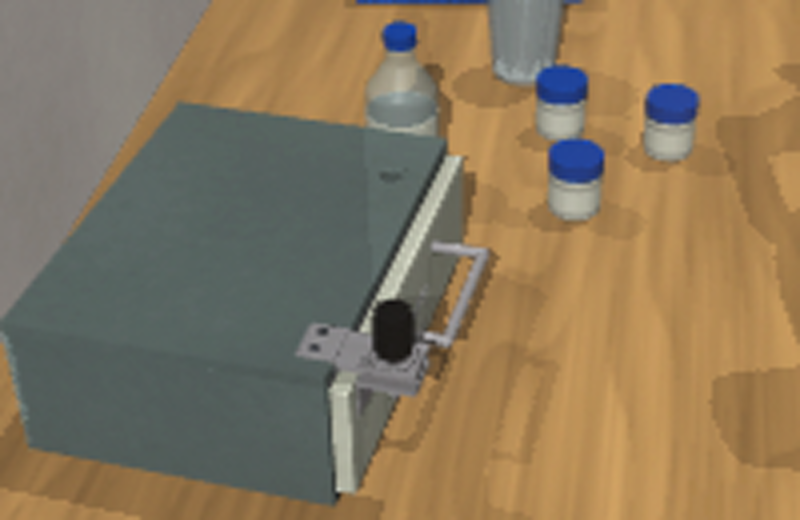

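```bash
python3 - <<'E'
from h import *
S,D=load('scene0'),load('side0')
P={'BR':((50,222),(182,103)),'FR':((290,158),(444,140)),'FL':((414,380),(335,372)),'BL':((152,468),(5,318)),'park':((284,207),(391,176)),'h_r':((380,235),(488,250)),'h_l':((427,312),(447,341)),'pintop':((446,309),(393,306)),'bottlecap':((182,78),(400,30))}
for k,(a,b) in P.items():
    a=(a[0]/3.2778+140-.35,a[1]/3.2778+120-.35); b=(b[0]/4+140-.4,b[1]/4+130-.4)
    p,e=cross(ray(S,*a),ray(D,*b)); print(k,p.round(4),np.round(e,4), onz(S,*a,.13).round(3)[:2],onz(D,*b,.13).round(3)[:2])
for n,a,b in(('j1',(248.4,134.7),(307.5,155.5)),('j2',(219.9,139.6),(280,150.9)),('j3',(242.9,157.8),(283.7,169.7))):
    p,e=cross(ray(S,*a),ray(D,*b)); print(n,p.round(4),np.round(e,4))
E
```

```text
BR [ 0.9072 -0.1166  0.1286] [0.0021 0.0021] [ 0.909 -0.112] [ 0.906 -0.118]
FR [ 0.6535 -0.0821  0.1336] [0.0002 0.0002] [ 0.652 -0.086] [ 0.654 -0.087]
FL [0.6878 0.2331 0.1231] [0.0028 0.0028] [0.693 0.241] [0.685 0.237]
BL [0.94   0.2235 0.1389] [0.0019 0.0019] [0.939 0.219] [0.946 0.211]
park [ 0.6913 -0.0217  0.13  ] [0.0008 0.0008] [ 0.692 -0.021] [ 0.691 -0.023]
h_r [0.6018 0.0212 0.0886] [0.0027 0.0027] [0.626 0.062] [0.594 0.073]
h_l [0.6177 0.1425 0.0892] [0. 0.] [0.639 0.175] [0.61  0.191]
pintop [0.6459 0.2151 0.1768] [0.0011 0.0011] [0.621 0.18 ] [0.657 0.155]
bottlecap [ 0.7155 -0.2154  0.1706] [0.001 0.001] [ 0.696 -0.267] [ 0.73  -0.289]
j1 [ 0.4503 -0.3033  0.06  ] [0.0013 0.0013]
j2 [ 0.5657 -0.3309  0.0573] [0.0017 0.0017]
j3 [ 0.539  -0.1863  0.0574] [0.0015 0.0015]
```

Call:
carry_out(commands=[[[0,0,-1.2],[0,0,-0.124],9],[[0,0,-1.2],[0,0,-0.124],9],[[0,0,-1.2],[0,0,-0.124],9],[[0,0,-1.2],[0,0,-0.124],9],[[0,0,-1.2],[0,0,-0.124],9],[[0,0,-1.2],[0,0,-0.124],9],[[0,0,-1.2],[0,0,-0.124],9],[[0,0,-1.2],[0,0,-0.124],9],[[0,0,-1.2],[0,0,-0.126],9]], force=30)

```text
clock: 0.9
tcp_pos: [0.1829, -0.5449, 0.3049]
orientation: [0.75, 0.662, 0.0, -0.0]
wrist_force: [-0.1, 0.1, -0.7]
finger_gap: 0.983
grasp_force: 0.0
```

```bash
cat >> h.py <<'E'
YAW=-0.127
def go(p,yaw=None,o=None):
    """shift in tool axes (cm) from here to world TCP p, rows at 3.6cm, and turn about tool z to put tool x at yaw+90deg"""
    o=o or arm.get_obs(); Rm=R.from_quat(o['orientation']); d=Rm.inv().apply(np.array(p)-o['tcp_pos'])*100
    W=R.from_euler('z',(YAW if yaw is None else yaw)+np.pi/2)*R.from_euler('x',np.pi)
    n=int(np.ceil(np.linalg.norm(d)/3.6)); print('tcp',o['tcp_pos'].round(4),'shift',d.round(2),'rows',n,'per',(d/max(n,1)).round(3),'rotvec',(Rm.inv()*W).as_rotvec().round(4),'F',o['wrist_force'].round(1),'t',round(o['clock'],2))
E
python3 - <<'E'
from h import *
go((.60,.15,.31))
S,D=load('scene0'),load('side0')
print('cup',onz(S,196,140,0),onz(D,272,149,0), 'bottle?',cross(ray(S,195.5,143.5),ray(D,239.5,137))[0])
E
```

```text
tcp [ 0.1829 -0.5449  0.3049] shift [74.11 32.81 -0.47] rows 23 per [ 3.222  1.426 -0.021] rotvec [-0.0003 -0.0007  0.0031] F [-0.1  0.1 -0.7] t 0.9
cup [ 0.622369   -0.44785961  0.        ] [ 0.61002493 -0.44006641  0.        ] bottle? [ 0.71539335 -0.21249741  0.17240253]
```

Call:
carry_out(commands=[[[3.2,1.43,0],[0,0,0],9],[[3.2,1.43,0],[0,0,0],9],[[3.2,1.43,0],[0,0,0],9],[[3.2,1.43,0],[0,0,0],9],[[3.2,1.43,0],[0,0,0],9],[[3.2,1.43,0],[0,0,0],9],[[3.2,1.43,0],[0,0,0],9],[[3.2,1.43,0],[0,0,0],9],[[3.2,1.43,0],[0,0,0],9],[[3.2,1.43,0],[0,0,0],9]])

```text
clock: 1.73
tcp_pos: [0.3666, -0.2447, 0.3045]
orientation: [0.752, 0.66, -0.0, 0.0]
wrist_force: [0.4, -0.7, -0.4]
finger_gap: 0.987
grasp_force: 0.0
```

Call:
carry_out(commands=[[[3.2,1.43,0],[0,0,0],9],[[3.2,1.43,0],[0,0,0],9],[[3.2,1.43,0],[0,0,0],9],[[3.2,1.43,0],[0,0,0],9],[[3.2,1.43,0],[0,0,0],9],[[3.2,1.43,0],[0,0,0],9],[[3.2,1.43,0],[0,0,0],9],[[3.2,1.43,0],[0,0,0],9],[[0,0,0],[0,0,0],9],[[0,0,0],[0,0,0],9]])

```text
clock: 2.57
tcp_pos: [0.5131, -0.0062, 0.3038]
orientation: [0.751, 0.661, -0.001, -0.0]
wrist_force: [-0.3, -1.1, -0.2]
finger_gap: 0.99
grasp_force: 0.0
```

```bash
python3 - <<'E'
from h import *
grab('wrist','w1'); go((.646,.2145,.31))
im=load('w1'); print(im['world_from_camera'].round(3).tolist())
for n,p in dict(pin=(.646,.2145,.174),park=(.691,-.022,.13)).items(): print(n,np.round(proj(im,np.array(p),True),1))
E
```

```text
tcp [ 0.5125 -0.0072  0.3041] shift [23.7  10.39 -0.63] rows 8 per [ 2.963  1.299 -0.079] rotvec [-0.0015  0.0009 -0.0016] F [ 0.4 -0.9  0.4] t 2.62
[[0.992, -0.121, -0.036, 0.524], [-0.126, -0.954, -0.271, 0.07], [-0.001, 0.273, -0.962, 0.491], [0.0, 0.0, 0.0, 1.0]]
pin [349.8 -27.4]
park [391.4 162.9]
```

View pics/w1.png

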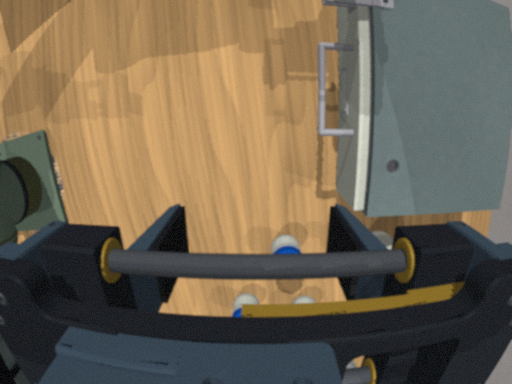

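The wrist view shows the parking hole at (392,166), within 3 px of the predicted spot. The handle bar is at x≈321, and the pin lies just off the top of the frame. Next I'll move closer to the pin.

Call:
carry_out(commands=[[[3,2.2,0],[0,0,0],6],[[3,2.2,0],[0,0,0],6],[[3,2.2,0],[0,0,0],6],[[3,2.2,0],[0,0,0],6],[[2,1.2,0],[0,0,0],6],[[0,0,0],[0,0,0],6],[[0,0,0],[0,0,0],6]])

```text
clock: 3.2
tcp_pos: [0.6301, 0.1175, 0.3038]
orientation: [0.752, 0.66, -0.001, -0.0]
wrist_force: [-0.2, -0.4, 0.8]
finger_gap: 0.662
grasp_force: 0.0
```

```bash
python3 - <<'E'
from h import *
im=grab('wrist','w2'); go((.646,.2145,.31))
for n,p in dict(pin=(.646,.2145,.174),pinfl=(.646,.2145,.134),park=(.691,-.022,.13)).items(): print(n,np.round(proj(im,np.array(p),True),1))
E
```

```text
tcp [0.6296 0.1169 0.3044] shift [ 9.89  0.34 -0.57] rows 3 per [ 3.297  0.114 -0.19 ] rotvec [-0.001   0.0013 -0.0043] F [-1.5 -0.   0.2] t 3.25
pin [259.9  84.1]
pinfl [259.7  86.3]
park [312.8 257.9]
```

View pics/w2.png

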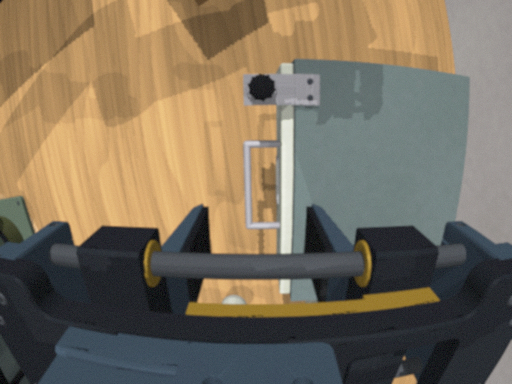

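The pin's black grip is at (262,87), with the lug plate around it. The handle spans (248,142) to (248,226), and the white front edge runs along x≈288.

```bash
python3 - <<'E'
from h import *
im=load('w2'); h=cv2.cvtColor(im['pixels'],cv2.COLOR_BGR2HSV)
k=cv2.inRange(h,(0,0,0),(180,255,60))[60:120,235:290]
n,l,s,c=cv2.connectedComponentsWithStats(k); i=1+np.argmax(s[1:,4]); u=c[i]+[235,60]; print('grip px',u,s[i])
for z in(.174,.154): print(onz(im,*u,z,True).round(4))
S,D=load('scene0'),load('side0')
for z,src in ((0,0),):
  a=(446/3.2778+140-.35,309/3.2778+120-.35); b=(393/4+140-.4,306/4+130-.4)
  print('tri',cross(ray(im,*u,True),ray(S,*a)),cross(ray(im,*u,True),ray(D,*b)))
P=[];W=h.copy()
for v in range(112,200,2):
    row=im['pixels'][v,270:300].astype(int).min(1); g=np.where(row>150)[0]
    if len(g)>3: P.append(onz(im,270+g.mean(),v,.116,True)[:2])
P=np.array(P); f=cv2.fitLine(P.astype(np.float32),cv2.DIST_HUBER,0,.01,.01).ravel(); print('front yaw',np.arctan2(-f[0],f[1])*np.sign(1),f,len(P))
P=[]
for v in range(150,222,2):
    row=im['pixels'][v,240:256].astype(int); d=np.abs(row[:,2]-row[:,0]); g=np.where(d<35)[0]
    if len(g)>1: P.append(onz(im,240+g.mean(),v,.09,True)[:2])
P=np.array(P); f=cv2.fitLine(P.astype(np.float32),cv2.DIST_HUBER,0,.01,.01).ravel(); print('handle',f,len(P),P.mean(0))
hx=[onz(im,248,v,.09,True).round(4) for v in(142,226)];print(hx)
w1=load('w1'); g=cv2.cvtColor(w1['pixels'],cv2.COLOR_BGR2GRAY)[155:178,380:405]; m=(g<55).astype(np.uint8); n,l,s,c=cv2.connectedComponentsWithStats(m); i=1+np.argmax(s[1:,4]); u=c[i]+[380,155]; print('park',u,s[i],onz(w1,*u,.13,True).round(4),cross(ray(w1,*u,True),ray(S,226.3,182.8)))
E
```

```text
grip px [261.37190083  87.20247934] [ 14  15  26  26 484]
[0.6471 0.211  0.174 ]
[0.6475 0.2121 0.154 ]
tri (array([0.64572301, 0.21204047, 0.17245656]), [np.float64(0.0016801047346689804), np.float64(0.0016801047346689016)]) (array([0.64662121, 0.21090036, 0.17468235]), [np.float64(0.00045654778299096733), np.float64(0.00045654778299103005)])
front yaw -0.11169501394033432 [0.11146291 0.9937686  0.6690892  0.12217578] 44
handle [0.11080445 0.99384224 0.6114429  0.07824603] 36 [0.61205232 0.08358748]
[array([0.6212, 0.1441, 0.09  ]), array([0.6043, 0.0221, 0.09  ])]Traceback (most recent call last):
  File "<stdin>", line 21, in <module>
    return _wrapfunc(a, 'argmax', axis=axis, out=out, **kwds)
    return bound(*args, **kwds)
ValueError: attempt to get argmax of an empty sequence
```

```bash
sed -i 's/YAW=-0.127/YAW=-0.12/' h.py; python3 - <<'E'
from h import *
go((.647,.2115,.151))
w1=load('w1'); g=cv2.cvtColor(w1['pixels'],cv2.COLOR_BGR2GRAY)[155:178,380:405].astype(float); w=np.clip(np.median(g)-12-g,0,None); v,u=np.indices(g.shape); u0=(u*w).sum()/w.sum()+380; v0=(v*w).sum()/w.sum()+155
S,D=load('scene0'),load('side0'); print('park',u0,v0,(w>0).sum(),onz(w1,u0,v0,.13,True).round(4),cross(ray(w1,u0,v0,True),ray(S,226.3,182.8)),cross(ray(w1,u0,v0,True),ray(D,237.4,173.6)))
E
```

```text
tcp [0.6296 0.1169 0.3044] shift [ 9.63  0.5  15.33] rows 6 per [1.605 0.083 2.555] rotvec [-0.001   0.0013 -0.0113] F [-1.5 -0.   0.2] t 3.25
park 392.6473087818697 165.28293201133144 135 [ 0.6928 -0.0255  0.13  ] (array([ 0.69189407, -0.0241592 ,  0.12878153]), [np.float64(0.0019876632912240954), np.float64(0.0019876632912241062)]) (array([ 0.6923267 , -0.02557617,  0.12876976]), [np.float64(0.0009753482717422489), np.float64(0.0009753482717423686)])
```

Call:
carry_out(commands=[[[2.4,0.12,0],[0,0,-0.011],6],[[2.4,0.12,0],[0,0,0],6],[[2.4,0.12,1],[0,0,0],6],[[2.4,0.12,2],[0,0,0],6],[[0,0,3],[0,0,0],6],[[0,0,3],[0,0,0],6],[[0,0,0],[0,0,0],6],[[0,0,0],[0,0,0],6]])

```text
clock: 3.92
tcp_pos: [0.6454, 0.2112, 0.2142]
orientation: [0.749, 0.663, -0.002, -0.0]
wrist_force: [-0.3, -0.3, 0.4]
finger_gap: 0.658
grasp_force: 0.0
```

```bash
python3 - <<'E'
from h import *
go((.647,.2115,.151))
E
```

```text
tcp [0.6454 0.2112 0.2142] shift [0.06 0.17 6.32] rows 2 per [0.03  0.085 3.16 ] rotvec [-0.0028  0.0017 -0.0008] F [-0.3 -0.3  0.4] t 3.92
```

Call:
carry_out(commands=[[[0.06,0.17,2.1],[0,0,0],6],[[0,0,2.1],[0,0,0],6],[[0,0,2.1],[0,0,0],6],[[0,0,0],[0,0,0],6],[[0,0,0],[0,0,0],1.5],[[0,0,0],[0,0,0],1.5],[[0,0,0],[0,0,0],1.5],[[0,0,0],[0,0,0],1.5],[[0,0,0],[0,0,0],1.5],[[0,0,0],[0,0,0],1.5]], force=30)

```text
clock: 4.75
tcp_pos: [0.6486, 0.2138, 0.1528]
orientation: [0.748, 0.664, 0.001, 0.0]
wrist_force: [-0.7, -0.4, 3.2]
finger_gap: 0.288
grasp_force: 30.0
```

```bash
python3 - <<'E'
from h import *
go((.647,.2115,.151)); print(arm.get_obs()['finger_gap'],arm.get_obs()['grasp_force'],arm.get_obs()['moment'])
E
```

```text
tcp [0.6486 0.2138 0.1528] shift [-0.24 -0.13  0.18] rows 1 per [-0.244 -0.128  0.179] rotvec [ 0.0011 -0.0006  0.001 ] F [-0.7 -0.4  3.2] t 4.75
0.28766784690115527 30.01107394695282 [-0.02855533  0.09968856 -0.00184749]
```

Call:
carry_out(commands=[[[0,0,-1],[0,0,0],1.5],[[0,0,-1],[0,0,0],1.5],[[0,0,-1],[0,0,0],1.5],[[0,0,-1],[0,0,0],1.5],[[0,0,-1],[0,0,0],1.5],[[0,0,-1],[0,0,0],1.5],[[0,0,-1],[0,0,0],1.5],[[0,0,-1],[0,0,0],1.5],[[0,0,0],[0,0,0],1.5],[[0,0,0],[0,0,0],1.5]])

```text
clock: 5.58
tcp_pos: [0.6486, 0.2137, 0.2324]
orientation: [0.748, 0.664, 0.001, 0.0]
wrist_force: [-0.2, 0.5, -1.9]
finger_gap: 0.283
grasp_force: 30.0
```

```bash
python3 - <<'E'
from h import *
o=arm.get_obs(); print(o['grasp_force'],o['finger_gap'],np.diff([arm.get_obs()['tcp_pos'][0] for _ in range(3)]))
go((.692,-.0245,.22))
im=grab('wrist','w3'); 
E
```

```text
29.97835010290146 0.28298593468277805 [0. 0.]
tcp [0.6486 0.2137 0.2324] shift [-23.14   7.13   1.24] rows 7 per [-3.305  1.019  0.177] rotvec [ 0.0013 -0.0005  0.001 ] F [-0.2  0.5 -1.9] t 5.58
```

View pics/w3.png

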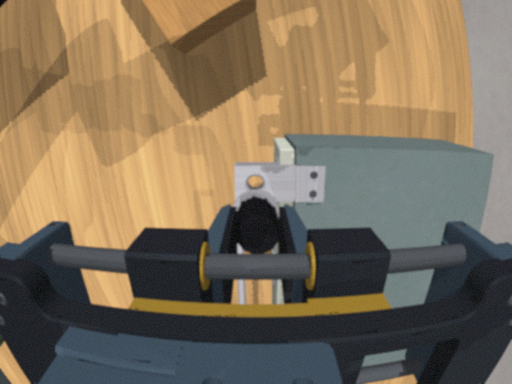

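The pin is lifted, with its grip at about (258,225). The empty lug hole shows at (256,182).

```bash
python3 - <<'E'
from h import *
im=load('w3'); h=cv2.cvtColor(im['pixels'],cv2.COLOR_BGR2HSV)[172:192,244:270]
m=cv2.inRange(h,(5,60,60),(25,255,255)); n,l,s,c=cv2.connectedComponentsWithStats(m); i=1+np.argmax(s[1:,4]); u=c[i]+[244,172]; print(u,s[i],onz(im,*u,.13,True))
t=arm.get_obs()['tcp_pos']
for d in(0,-.002,.002): 
  q=t+np.array([0,d,.0217]); print(d,'grip top px',np.round(proj(im,q,True),1), 'far edge', np.round(proj(im,q+[0,.014,0],True),1),'flange far',np.round(proj(im,t+[0,d+.018,-.0183],True),1))
g=im['pixels'][190:250,257]; print([int(x.max()) for x in g])
E
```

```text
[254.95683453 181.07913669] [  4   4  15  12 139] [0.64707279 0.21413143 0.13      ]
0 grip top px [255.8 233. ] far edge [253.1 212. ] flange far [253.  187.2]
-0.002 grip top px [256.2 235.9] far edge [253.5 215.1] flange far [253.3 189.9]
0.002 grip top px [255.5 230.1] far edge [252.6 208.9] flange far [252.7 184.6]
[161, 163, 158, 153, 151, 144, 126, 88, 55, 27, 23, 29, 26, 30, 35, 29, 31, 30, 27, 30, 20, 25, 23, 22, 26, 33, 31, 37, 33, 32, 28, 31, 30, 25, 27, 33, 32, 34, 26, 31, 22, 23, 32, 30, 31, 27, 29, 29, 23, 23, 17, 31, 26, 31, 23, 31, 20, 27, 26, 32]
```

```bash
python3 - <<'E'
from h import *
im=load('w3'); t=arm.get_obs()['tcp_pos']
for d in(0,-.002,-.004): print(d,np.round(proj(im,t+[0,d+.014,-.0188],True),1),np.round(proj(im,t+[0,d+.018,-.0188],True),1))
c=im['pixels'][165:265,205:310]; cv2.imwrite('pics/w3c.png',cv2.resize(c,None,fx=5,fy=5,interpolation=cv2.INTER_CUBIC))
E
```

```text
0 [253.7 192.3] [253. 187.]
-0.002 [254.  194.9] [253.4 189.7]
-0.004 [254.4 197.5] [253.7 192.3]
```

View pics/w3c.png

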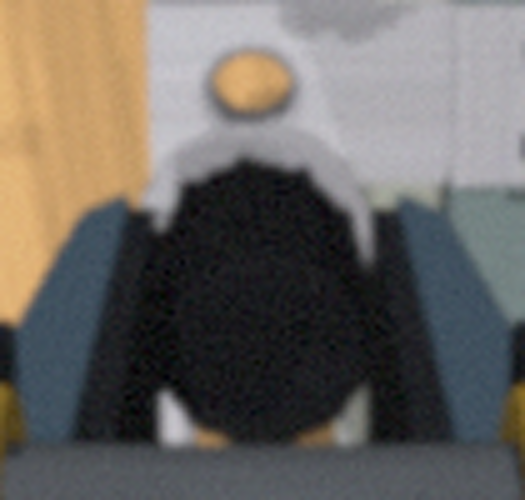

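Seen in the crop, the flange's far edge is at about v=190 and the grip's base at about 197. So the pin sits roughly 3 mm towards -y from the TCP.

Call:
carry_out(commands=[[[-3.3,1.02,0],[0,0,0],1.5],[[-3.3,1.02,0],[0,0,0],1.5],[[-3.3,1.02,0],[0,0,0],1.5],[[-3.3,1.02,0],[0,0,0],1.5],[[-3.3,1.02,0],[0,0,0],1.5],[[-3.2,1.02,0],[0,0,0],1.5],[[0,0,0],[0,0,0],1.5],[[0,0,0],[0,0,0],1.5],[[0,0,0],[0,0,0],1.5]])

```text
clock: 6.38
tcp_pos: [0.6853, 0.0111, 0.2308]
orientation: [0.748, 0.664, -0.0, -0.001]
wrist_force: [0.7, 1.4, -0.5]
finger_gap: 0.286
grasp_force: 30.0
```

```bash
python3 - <<'E'
from h import *
go((.692,-.022,.153))
im=grab('wrist','w4'); t=arm.get_obs()['tcp_pos']
g=cv2.cvtColor(im['pixels'],cv2.COLOR_BGR2GRAY); print(np.round(proj(im,np.array([.692,-.0245,.13]),True)))
g=cv2.cvtColor(im['pixels'],cv2.COLOR_BGR2GRAY)[140:205,225:300]; w=(g<52).astype(np.uint8); n,l,s,c=cv2.connectedComponentsWithStats(w)
for i in range(1,n):
  if s[i][4]>15: u=c[i]+[225,140]; print(u,s[i],onz(im,*u,.13,True))
E
```

```text
tcp [0.6853 0.0111 0.2308] shift [-3.21  1.07  7.77] rows 3 per [-1.069  0.357  2.591] rotvec [-0.0018 -0.0005  0.0006] F [ 0.7  1.4 -0.5] t 6.38
[267. 214.]
[255.13043478 201.69565217] [ 17  57  28   8 138] [ 0.68104777 -0.00972646  0.13      ]
```

Call:
carry_out(commands=[[[-1.6,0.53,0],[0,0,0],1.5],[[-1.6,0.53,0],[0,0,0],1.5],[[0,0,1.3],[0,0,0],1.5],[[0,0,1.3],[0,0,0],1.5],[[0,0,0],[0,0,0],1.5],[[0,0,1],[0,0,0],1.5],[[0,0,1],[0,0,0],1.5],[[0,0,0],[0,0,0],1.5]])

```text
clock: 7.1
tcp_pos: [0.6924, -0.0226, 0.1836]
orientation: [0.748, 0.664, -0.001, -0.0]
wrist_force: [1.7, -0.1, -1.5]
finger_gap: 0.282
grasp_force: 29.9
```

Call:
carry_out(commands=[[[0,0,0.8],[0,0,0],1.5],[[0,0,0.8],[0,0,0],1.5],[[0,0,0.7],[0,0,0],1.5],[[0,0,0.5],[0,0,0],1.5],[[0,0,0.2],[0,0,0],1.5],[[0,0,0],[0,0,0],1.5],[[0,0,0],[0,0,0],1.5]])

```text
clock: 7.68
tcp_pos: [0.6923, -0.0224, 0.1554]
orientation: [0.748, 0.664, -0.0, -0.0]
wrist_force: [0.7, -0.5, -1.8]
finger_gap: 0.286
grasp_force: 29.9
```

Call:
carry_out(commands=[[[0,0,0.15],[0,0,0],1.5],[[0,0,0.05],[0,0,0],1.5],[[0,0,0],[0,0,0],1.5],[[0,0,0],[0,0,0],5],[[0,0,0],[0,0,0],5],[[0,0,0],[0,0,0],5],[[0,0,0],[0,0,0],5],[[0,0,-2],[0,0,0],5],[[0,0,-3],[0,0,0],5],[[0,0,-3],[0,0,0],5]])

```text
clock: 8.52
tcp_pos: [0.6916, -0.0222, 0.2335]
orientation: [0.748, 0.664, -0.001, -0.001]
wrist_force: [0.8, -0.1, -0.1]
finger_gap: 0.548
grasp_force: 0.0
```

```bash
python3 - <<'E'
from h import *
go((.612,.083,.235))
S=grab('scene','s5'); c=S['pixels'][120:280,140:300]; cv2.imwrite('pics/s5c.png',cv2.resize(c,None,fx=3.5,fy=3.5,interpolation=cv2.INTER_CUBIC))
E
```

```text
tcp [ 0.6916 -0.0222  0.2335] shift [ 9.5  -9.15 -0.12] rows 4 per [ 2.375 -2.289 -0.03 ] rotvec [-0.0031  0.0001  0.001 ] F [ 0.8 -0.1 -0.1] t 8.52
```

View pics/s5c.png

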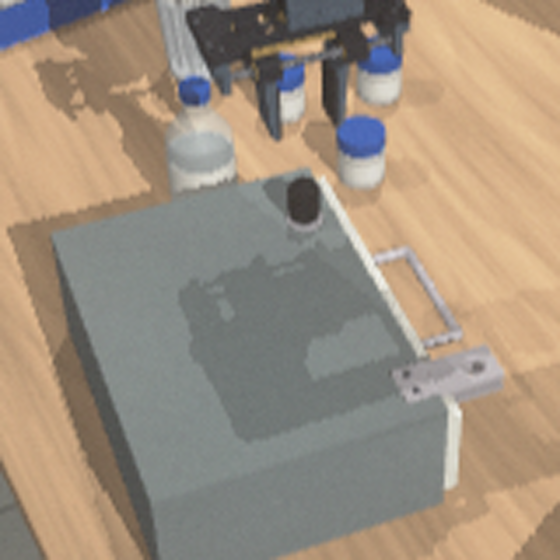

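The pin is parked upright with its grip at (304,203) in the crop and its flange flat on the top. The lug hole is clear. Next is the handle.

Call:
carry_out(commands=[[[2.37,-2.28,0],[0,0,0],3.4],[[2.37,-2.28,0],[0,0,0],3.4],[[2.37,-2.28,0],[0,0,0],3.4],[[2.37,-2.28,0],[0,0,0],3.4],[[0,0,2],[0,0,0],3.4],[[0,0,3],[0,0,0],3.4],[[0,0,3],[0,0,0],3.4],[[0,0,0],[0,0,0],3.4],[[0,0,0],[0,0,0],3.4]])

```text
clock: 9.32
tcp_pos: [0.6122, 0.0826, 0.1527]
orientation: [0.748, 0.664, -0.001, -0.001]
wrist_force: [0.1, -0.7, 1.2]
finger_gap: 0.37
grasp_force: 0.0
```

```bash
python3 - <<'E'
from h import *
go((.6117,.0837,.085))
E
```

```text
tcp [0.6122 0.0826 0.1527] shift [ 0.1  -0.04  6.77] rows 2 per [ 0.052 -0.021  3.384] rotvec [-0.0032  0.0008  0.0011] F [ 0.1 -0.7  1.2] t 9.32
```

Call:
carry_out(commands=[[[0,0,2.2],[0,0,0],3.4],[[0,0,2.2],[0,0,0],3.4],[[0,0,2.2],[0,0,0],3.4],[[0,0,0],[0,0,0],3.4],[[0,0,0],[0,0,0],0.5],[[0,0,0],[0,0,0],0.5],[[0,0,0],[0,0,0],0.5],[[0,0,0],[0,0,0],0.5],[[0,0,0],[0,0,0],0.5],[[0,0,0],[0,0,0],0.5]], force=30)

```text
clock: 10.15
tcp_pos: [0.6135, 0.0827, 0.0884]
orientation: [0.748, 0.664, 0.001, 0.0]
wrist_force: [-0.3, -0.7, -0.3]
finger_gap: 0.058
grasp_force: 0.0
```

```bash
python3 - <<'E'
from h import *
im=grab('wrist','w6'); S=grab('side','d6')
c=S['pixels'][140:270,180:330]; a=cv2.resize(c,None,fx=3.9,fy=3.9,interpolation=cv2.INTER_CUBIC)
b=im['pixels'][80:300,150:420]; b=cv2.resize(b,None,fx=a.shape[0]/220*.8,fy=a.shape[0]/220*.8)
b=b[:, :800-a.shape[1]] if b.shape[1]+a.shape[1]>800 else b
cv2.imwrite('pics/d6c.png',a); 
print(arm.get_obs()['grasp_force'])
E
```

```text
0.0
```

View pics/d6c.png

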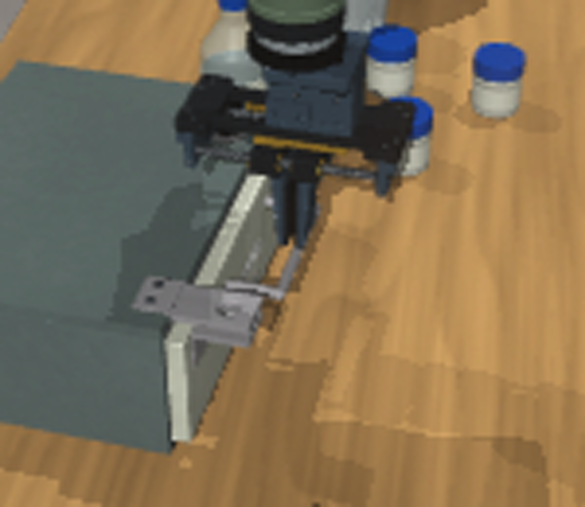

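The fingers appear to straddle the bar, at about (293,240) in the crop. I'll close fully to find out whether it is held.

Call:
carry_out(commands=[[[0,0,0],[0,0,0],0],[[0,0,0],[0,0,0],0],[[0,0,0],[0,0,0],0]], force=30)

```text
clock: 10.5
tcp_pos: [0.6131, 0.0826, 0.0876]
orientation: [0.748, 0.664, -0.0, -0.0]
wrist_force: [0.5, -0.5, -0.4]
finger_gap: 0.003
grasp_force: 0.0
```

```bash
python3 - <<'E'
from h import *
D=load('d6'); t=arm.get_obs()['tcp_pos']
f=lambda p:np.round((np.array(proj(D,np.array(p)))-[180,140])*3.9)
print('tip',f(t-[0,0,.014]),'tcp',f(t),'tip+16x',f(t+[.016,0,-.014]))
print('bar mid',f((.6117,.0837,.09)),'bar L',f((.6117+.0072,.0837+.0596,.09)),'bar R',f((.6117-.0072,.0837-.0596,.09)))
# reproject bar in all views with triangulated ends wrist w2 + side0, scene0
W,S,E=load('w2'),load('scene0'),load('side0')
for k,w,s,d in(('R',(248,226),(380,235),(488,250)),('L',(248,142),(427,312),(447,341))):
  s=(s[0]/3.2778+139.65,s[1]/3.2778+119.65); d=(d[0]/4+139.6,d[1]/4+129.6)
  print(k,cross(ray(W,*w,True),ray(S,*s)),cross(ray(W,*w,True),ray(E,*d)))
w6=load('w6'); print('w6 bar L',proj(w6,np.array((.6189,.1433,.09)),True),'tip',proj(w6,t-[0,0,.014],True))
# bar columns in w6
b=w6['pixels']
for v in range(60,200,14):
  r=b[v,180:330].astype(int); sat=r.max(1)-r.min(1); print(v,''.join('#' if (sat[i]<28 and r[i].max()>95) else ('k' if r[i].max()<60 else '.') for i in range(0,150,2)))
E
```

```text
tip [294. 262.] tcp [294. 249.] tip+16x [276. 260.]
bar mid [296. 247.] bar L [277. 292.] bar R [313. 206.]
R (array([0.60315458, 0.02128763, 0.08613971]), [np.float64(0.0010984422603652149), np.float64(0.0010984422603651795)]) (array([0.60243926, 0.02212061, 0.09167167]), [np.float64(0.0020472121272564325), np.float64(0.002047212127256483)])
L (array([0.62061016, 0.14509519, 0.09315452]), [np.float64(0.0009753306855065271), np.float64(0.0009753306855066454)]) (array([0.61941769, 0.14368228, 0.08973367]), [np.float64(0.001855805284371546), np.float64(0.001855805284371589)])
w6 bar L (np.float64(253.5018582322915), np.float64(130.07015595211774)) tip (np.float64(255.92681389357082), np.float64(212.35670546084216))
60 ...............................................................############
74 ................................................................###########
88 ...............................................................############
102 ................................................................###########
116 ...............................................................############
130 .................................##########################################
144 .................................########......................############
158 ..................................#######......................#.##########
172 ..................................#######......................############
186 ..................................#######.....................#############
```

```bash
python3 - <<'E'
from h import *
print(arm.tip_reach)
D=load('d6')['pixels'][140:270,180:330]
for v in range(54,70): print(v,(v*3.9), ' '.join('%3d/%3d'%(D[v,u].max(),int(D[v,u].max())-int(D[v,u].min())) for u in range(66,88,2)))
E
```

```text
0.014
54 210.6 106/ 11 103/ 12  81/  8  55/ 11  28/  5  53/ 11  64/ 15  52/  6 124/ 56 133/ 71 190/ 99
55 214.5 106/ 11 103/ 11 117/  9  56/ 11  28/  5  56/ 12  64/ 16  51/  4 123/ 61 183/ 97 189/ 98
56 218.4 106/ 10 103/ 11  84/  5  55/ 11  29/  6  57/ 11  60/ 13  59/  3 127/ 66 185/100 188/100
57 222.29999999999998 106/ 10 102/ 11  80/  4  56/ 11  27/  5  56/ 11  54/ 11  68/ 11 126/ 65 182/ 96 178/ 94
58 226.2 105/ 10 104/ 12  75/  5  54/ 11  28/  6  56/ 11  49/  9  93/ 40 114/ 60 170/ 90 174/ 94
59 230.1 105/ 13 102/ 11  86/  7  56/ 12  29/  6  53/ 10  47/  8 109/ 54 116/ 62 165/ 88 161/ 85
60 234.0 105/ 12 102/ 11 102/ 11  56/ 11  54/ 21  57/  7  54/  6 112/ 55 163/ 87 163/ 87 162/ 86
61 237.9 114/  7 101/ 12 103/ 12  56/ 12 124/ 63  57/  7  66/  1 113/ 60 163/ 87 160/ 87 163/ 85
62 241.79999999999998 108/  4 103/ 12 101/ 11  55/  1 162/ 86  59/  8  92/ 19 115/ 60 165/ 88 162/ 86 166/ 89
63 245.7 116/  6 102/ 11  97/ 18 135/ 65 175/ 92  68/  5  93/ 39 115/ 60 166/ 88 163/ 87 168/ 90
64 249.6 115/  8 101/ 11  90/ 31 175/ 93 136/ 54 118/  4 111/ 53 116/ 62 165/ 88 164/ 87 169/ 90
65 253.5 106/  7 101/ 11 110/ 54 176/ 93 131/ 36 112/  3 117/ 60 162/ 86 166/ 88 166/ 89 169/ 91
66 257.4 102/  9 102/ 11 156/ 82 178/ 95 123/ 13 103/  2 111/ 59 159/ 85 167/ 89 166/ 88 172/ 92
67 261.3 102/ 10  97/ 19 161/ 85 178/ 94 121/  6 104/ 21 113/ 60 165/ 88 168/ 91 168/ 90 173/ 92
68 265.2 102/  9  88/ 30 169/ 91 153/ 74 119/  3 100/ 36 112/ 60 164/ 87 169/ 90 169/ 91 173/ 91
69 269.09999999999997  92/  9  84/ 33 171/ 91 125/ 38 117/  3 113/ 55 113/ 61 164/ 87 170/ 91 172/ 93 175/ 92
```

Call:
carry_out(commands=[[[0,0,0],[0,0,0],3.4],[[0,0,0],[0,0,0],3.4],[[0,0,0],[0,0,0],3.4],[[0,0,0],[0,0,0],3.4],[[0,0,0],[0,0,0],3.4],[[0,0,0],[0,0,0],3.4]])

```text
clock: 11.0
tcp_pos: [0.6131, 0.0826, 0.0876]
orientation: [0.748, 0.664, -0.0, 0.0]
wrist_force: [-0.2, -0.7, -0.1]
finger_gap: 0.369
grasp_force: 0.0
```

Call:
carry_out(commands=[[[0,-0.1,0.5],[0,0,0],3.4],[[0,0,0.5],[0,0,0],3.4],[[0,0,0.3],[0,0,0],3.4],[[0,0,0],[0,0,0],0],[[0,0,0],[0,0,0],0],[[0,0,0],[0,0,0],0],[[0,0,0],[0,0,0],0],[[0,0,0],[0,0,0],0],[[0,0,0],[0,0,0],0]])

```text
clock: 11.75
tcp_pos: [0.6115, 0.0829, 0.0747]
orientation: [0.748, 0.664, -0.0, -0.0]
wrist_force: [-1.0, 0.9, 0.9]
finger_gap: 0.083
grasp_force: 27.5
```

The bar is held now: grip force is 27.5 N at a gap of 0.083. The tips evidently sit higher than the reading says. Pulling the drawer.

Call:
carry_out(commands=[[[0,-0.5,0],[0,0,0],0],[[0,-1,0],[0,0,0],0],[[0,-1.6,0],[0,0,0],0],[[0,-2,0],[0,0,0],0],[[0,-2,0],[0,0,0],0],[[0,-2,0],[0,0,0],0],[[0,-2,0],[0,0,0],0],[[0,-2,0],[0,0,0],0]], force=45)

```text
clock: 12.42
tcp_pos: [0.4822, 0.0976, 0.0747]
orientation: [0.748, 0.664, 0.001, 0.002]
wrist_force: [3.4, -2.8, -3.3]
finger_gap: 0.071
grasp_force: 39.3
```

Call:
carry_out(commands=[[[0,-1.6,0],[0,0,0],0],[[0,-1.2,0],[0,0,0],0],[[0,-0.6,0],[0,0,0],0],[[0,-0.4,0],[0,0,0],0],[[0,0,0],[0,0,0],0],[[0,0,0],[0,0,0],0]])

```text
clock: 12.92
tcp_pos: [0.4431, 0.1021, 0.0746]
orientation: [0.748, 0.664, -0.002, -0.0]
wrist_force: [-1.9, -4.8, 1.6]
finger_gap: 0.067
grasp_force: 40.9
```

Call:
carry_out(commands=[[[0,0,0],[0,0,0],3],[[0,0,0],[0,0,0],4],[[0,0,0],[0,0,0],4],[[0,0,-2],[0,0,0],4],[[0,0,-4],[0,0,0],7],[[0,0,-4],[0,0,0],7],[[0,0,-4],[0,0,0],7],[[0,0,0],[0,0,0],7]], force=25)

```text
clock: 13.58
tcp_pos: [0.4495, 0.1044, 0.2226]
orientation: [0.748, 0.664, 0.008, 0.004]
wrist_force: [1.7, 0.2, 0.4]
finger_gap: 0.627
grasp_force: 0.0
```

```bash
cat >> h.py <<'E'
def lids(im,box):
    h=cv2.cvtColor(im['pixels'],cv2.COLOR_BGR2HSV); m=cv2.inRange(h,(105,130,60),(125,255,255)); n,l,s,c=cv2.connectedComponentsWithStats(m)
    return [c[i] for i in range(1,n) if s[i][4]>30 and box[0]<c[i][0]<box[2] and box[1]<c[i][1]<box[3]]
def jars(tag):
    S,D=grab('scene','s'+tag),grab('side','d'+tag); out=[]
    for a in lids(S,(205,100,330,260)):
        for b in lids(D,(225,120,350,260)):
            p,e=cross(ray(S,*a),ray(D,*b))
            if e[0]<.008 and p[2]>.03 and p[2]<.1: print(a.round(1),b.round(1),p.round(4),round(e[0],4))
E
python3 - <<'E'
from h import *
jars('7'); go((.539,-.189,.16)); 
E
```

```text
[220.1 140. ] [279.  151.2] [ 0.569  -0.3222  0.0615] 0.0025
[243.  158.2] [283.7 169.7] [ 0.5394 -0.185   0.0573] 0.0009
tcp [0.4457 0.1035 0.2163] shift [-27.95  12.71   5.63] rows 9 per [-3.105  1.413  0.626] rotvec [ 0.0045 -0.0022  0.001 ] F [ 0.1 -0.1 -1.5] t 13.68
```

Call:
carry_out(commands=[[[-3.1,1.41,0],[0,0,0],7.5],[[-3.1,1.41,0],[0,0,0],7.5],[[-3.1,1.41,0],[0,0,0],7.5],[[-3.1,1.41,0],[0,0,0],7.5],[[-3.1,1.41,0],[0,0,0],7.5],[[-3.1,1.41,0],[0,0,0],7.5],[[-3.1,1.41,0.5],[0,0,0],7.5],[[-3.1,1.41,2],[0,0,0],7.5],[[-3.1,1.41,3],[0,0,0],7.5],[[0,0,0],[0,0,0],7.5]])

```text
clock: 14.52
tcp_pos: [0.5342, -0.1901, 0.1547]
orientation: [0.749, 0.662, -0.003, -0.004]
wrist_force: [-0.5, 0.4, -0.7]
finger_gap: 0.825
grasp_force: 0.0
```

```bash
python3 - <<'E'
from h import *
go((.539,-.188,.043))
E
```

```text
tcp [ 0.5342 -0.1901  0.1547] shift [ 0.26  0.57 11.17] rows 4 per [0.064 0.142 2.792] rotvec [-0.0105 -0.0008 -0.0031] F [-0.5  0.4 -0.7] t 14.52
```

Call:
carry_out(commands=[[[0.2,0.5,1.5],[0,0,0],7.5],[[0,0,2.5],[0,0,0],7.5],[[0,0,2.5],[0,0,0],7.5],[[0,0,2.5],[0,0,0],7.5],[[0,0,2.1],[0,0,0],7.5],[[0,0,0],[0,0,0],4],[[0,0,0],[0,0,0],4],[[0,0,0],[0,0,0],4],[[0,0,0],[0,0,0],4],[[0,0,0],[0,0,0],4]], force=25)

```text
clock: 15.35
tcp_pos: [0.5426, -0.1854, 0.0526]
orientation: [0.748, 0.664, 0.001, 0.001]
wrist_force: [0.2, -0.3, -0.4]
finger_gap: 0.488
grasp_force: 0.0
```

```bash
python3 - <<'E'
from h import *
jars('8'); go((.539,-.188,.043)); o=arm.get_obs(); print(o['joint_positions'].round(4),o['finger_gap'])
D=load('d8')['pixels'][110:210,220:340]; a=cv2.resize(D,None,fx=3.3,fy=3.3,interpolation=cv2.INTER_CUBIC)
b=grab('wrist','w8')['pixels'][120:320,130:390]; b=cv2.resize(b,None,fx=1.5,fy=1.5); b=cv2.copyMakeBorder(b,0,a.shape[0]-b.shape[0],0,0,0)
cv2.imwrite('pics/c8.png',np.hstack([a,b])); print(a.shape,b.shape)
t=o['tcp_pos']; im=load('d8'); print('tip',(np.array(proj(im,t-[0,0,.014]))-[220,110])*3.3,'tcp',(np.array(proj(im,t))-[220,110])*3.3)
E
```

```text
[243.8 158.6] [283.1 169.8] [ 0.5409 -0.1756  0.0627] 0.0008
tcp [ 0.5422 -0.1854  0.0522] shift [-0.29 -0.29  0.92] rows 1 per [-0.295 -0.288  0.921] rotvec [0.002  0.0005 0.001 ] F [ 0.9 -0.4 -0. ] t 15.45
[-3.4950e-01  4.4240e-01  1.7707e+00 -1.0000e-04  9.2640e-01 -2.3050e-01] 0.4402166724361567
(330, 396, 3) (330, 390, 3)
tip [207.36473375 209.67643078] tcp [207.88451879 199.75186508]
```

View pics/c8.png

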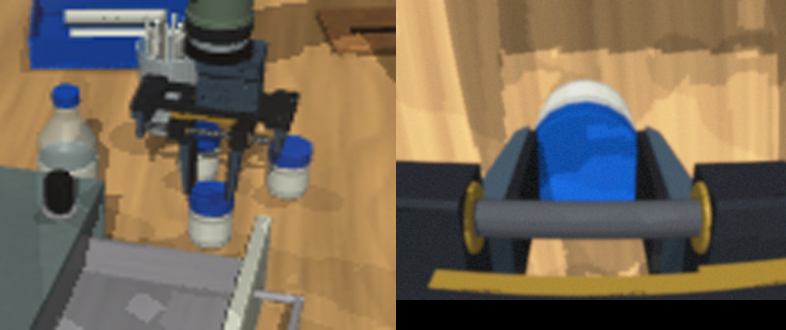

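The drawer is open and jar 3 (lid at (211,198) in the crop) is still in place. The fingers closed just above its lid. The fingertips therefore stand about 28 mm higher than the reading suggests, as they did at the handle. I'll open and go down by that much.

Call:
carry_out(commands=[[[0,0,0],[0,0,0],7.5],[[0,0,0],[0,0,0],7.5],[[0,0,0],[0,0,0],7.5],[[0,0,0],[0,0,0],7.5],[[0,0,0],[0,0,0],7.5],[[-0.1,-0.1,0],[0,0,0],7.5],[[0,0,0.6],[0,0,0],7.5],[[0,0,0.6],[0,0,0],7.5],[[0,0,0],[0,0,0],7.5]])

```text
clock: 16.25
tcp_pos: [0.5394, -0.1858, 0.0375]
orientation: [0.748, 0.664, -0.001, -0.001]
wrist_force: [0.0, 0.1, 0.1]
finger_gap: 0.823
grasp_force: 0.0
```

Call:
carry_out(commands=[[[0,0,0.6],[0,0,0],7.5],[[0,0,0.6],[0,0,0],7.5],[[0,0,0.5],[0,0,0],7.5],[[0,0,0],[0,0,0],4],[[0,0,0],[0,0,0],4],[[0,0,0],[0,0,0],4],[[0,0,0],[0,0,0],4],[[0,0,0],[0,0,0],4],[[0,0,0],[0,0,0],4],[[0,0,0],[0,0,0],4]], force=25)

```text
clock: 17.08
tcp_pos: [0.5406, -0.1862, 0.0223]
orientation: [0.748, 0.664, 0.0, 0.0]
wrist_force: [-0.7, 0.8, -0.0]
finger_gap: 0.586
grasp_force: 25.0
```

Call:
carry_out(commands=[[[0,0,-1.5],[0,0,0],4],[[0,0,-3],[0,0,0],4],[[0,0,-3],[0,0,0],4],[[0,0,-3],[0,0,0],4],[[0,0,-3],[0,0,0],4],[[0,0,-1.5],[0,0,0],4],[[0,0,0],[0,0,0],4],[[0,0,0],[0,0,0],4]])

```text
clock: 17.75
tcp_pos: [0.5405, -0.1861, 0.1724]
orientation: [0.748, 0.664, 0.0, 0.001]
wrist_force: [0.9, -0.4, -1.3]
finger_gap: 0.59
grasp_force: 25.0
```

```bash
python3 - <<'E'
from h import *
go((.556,-.0111,.042)); print(arm.get_obs()['grasp_force'])
E
```

```text
tcp [ 0.5405 -0.1861  0.1724] shift [17.57 -0.56 13.03] rows 7 per [ 2.51  -0.079  1.862] rotvec [0.0012 0.0004 0.001 ] F [ 0.9 -0.4 -1.3] t 17.75
24.99988853931427
```

Call:
carry_out(commands=[[[2.5,-0.08,0],[0,0,0],4],[[2.5,-0.08,0],[0,0,0],4],[[2.5,-0.08,0],[0,0,0],4],[[2.5,-0.08,0],[0,0,0],4],[[2.5,-0.08,0],[0,0,0],4],[[2.5,-0.08,0],[0,0,0],4],[[2.5,-0.08,0],[0,0,0],4],[[0,0,0],[0,0,0],4],[[0,0,0],[0,0,0],4]])

```text
clock: 18.5
tcp_pos: [0.5545, -0.0107, 0.1699]
orientation: [0.747, 0.665, -0.002, -0.001]
wrist_force: [0.3, -0.2, -0.4]
finger_gap: 0.582
grasp_force: 25.0
```

Call:
carry_out(commands=[[[0,0,2.5],[0,0,0],4],[[0,0,2.5],[0,0,0],4],[[0,0,2.5],[0,0,0],4],[[0,0,2.5],[0,0,0],4],[[0,0,1.5],[0,0,0],4],[[0,0,1],[0,0,0],4],[[0,0,0],[0,0,0],4],[[0,0,0],[0,0,0],4]])

```text
clock: 19.17
tcp_pos: [0.5555, -0.0124, 0.0467]
orientation: [0.748, 0.664, -0.001, -0.0]
wrist_force: [-0.4, 0.1, -0.6]
finger_gap: 0.583
grasp_force: 25.0
```

Call:
carry_out(commands=[[[0,0,0.3],[0,0,0],4],[[0,0,0.2],[0,0,0],4],[[0,0,0.1],[0,0,0],4],[[0,0,0],[0,0,0],4],[[0,0,0],[0,0,0],4]])

```text
clock: 19.58
tcp_pos: [0.5559, -0.0117, 0.0415]
orientation: [0.748, 0.664, 0.0, 0.0]
wrist_force: [-0.4, 0.1, -0.8]
finger_gap: 0.584
grasp_force: 25.0
```

Call:
carry_out(commands=[[[0,0,0.15],[0,0,0],4],[[0,0,0],[0,0,0],4],[[0,0,0],[0,0,0],6.6],[[0,0,0],[0,0,0],6.6],[[0,0,0],[0,0,0],6.6],[[0,0,-1],[0,0,0],6.6],[[0,0,-3],[0,0,0],6.6],[[0,0,-3.5],[0,0,0],6.6],[[0,0,-3.5],[0,0,0],6.6],[[0,0,-3],[0,0,0],7.5]])

```text
clock: 20.42
tcp_pos: [0.556, -0.0117, 0.1826]
orientation: [0.748, 0.664, 0.001, 0.001]
wrist_force: [0.5, 0.2, -0.3]
finger_gap: 0.771
grasp_force: 0.0
```

```bash
python3 - <<'E'
from h import *
jars('9'); go((.4503,-.306,.10))
E
```

```text
[262.8 183.3] [275.8 191.7] [ 0.5544 -0.0104  0.0757] 0.0004
tcp [ 0.5592 -0.0118  0.1861] shift [-30.51  -7.43   8.49] rows 10 per [-3.051 -0.743  0.849] rotvec [ 0.0124 -0.0009  0.001 ] F [ 0.3 -0.6  0.3] t 20.52
```

Jar 1 of 3 stands in the drawer, with its lid centre at z≈0.075 as expected. Next is the jar at (0.450, -0.305).

Call:
carry_out(commands=[[[-3.05,-0.74,0],[0,0,0],7.5],[[-3.05,-0.74,0],[0,0,0],7.5],[[-3.05,-0.74,0],[0,0,0],7.5],[[-3.05,-0.74,0],[0,0,0],7.5],[[-3.05,-0.74,0],[0,0,0],7.5],[[-3.05,-0.74,0],[0,0,0],7.5],[[-3.05,-0.74,0],[0,0,0],7.5],[[-3.05,-0.74,0],[0,0,0],7.5],[[-3.05,-0.74,2],[0,0,0],7.5],[[-3.05,-0.74,2.5],[0,0,0],7.5]])

```text
clock: 21.35
tcp_pos: [0.4464, -0.3079, 0.1359]
orientation: [0.748, 0.664, 0.001, 0.002]
wrist_force: [0.9, -0.2, -1.4]
finger_gap: 0.82
grasp_force: 0.0
```

```bash
python3 - <<'E'
from h import *
jars('10'); im=grab('wrist','w10'); go((.4503,-.305,.022))
for u in lids(im,(130,40,400,330)): print('wrist',u.round(1),onz(im,*u,.06,True).round(4))
E
```

```text
[248.1 134.8] [307.5 155.5] [ 0.4501 -0.3059  0.0582] 0.0012
[220.  139.8] [280.  150.9] [ 0.5658 -0.3295  0.0578] 0.0013
[262.8 183.2] [275.8 191.7] [ 0.5543 -0.0103  0.076 ] 0.0006
tcp [ 0.4437 -0.3063  0.1325] shift [ 0.18  0.69 11.05] rows 4 per [0.044 0.171 2.762] rotvec [-0.0045 -0.0025 -0.0026] F [-0.1  0.1 -0.2] t 21.5
wrist [267.6 192.7] [ 0.4512 -0.3108  0.06  ]
wrist [385.2 200.5] [ 0.5648 -0.333   0.06  ]
```

Call:
carry_out(commands=[[[0,0.7,0.5],[0,0,0],7.5],[[0,0,2.2],[0,0,0],7.5],[[0,0,2.5],[0,0,0],7.5],[[0,0,0],[0,0,0],7.5],[[0,0,0],[0,0,0],7.5]])

```text
clock: 21.92
tcp_pos: [0.4535, -0.3052, 0.0825]
orientation: [0.747, 0.664, -0.0, -0.001]
wrist_force: [0.4, 0.3, 0.3]
finger_gap: 0.823
grasp_force: 0.0
```

```bash
python3 - <<'E'
from h import *
go((.4508,-.307,.022))
E
```

```text
tcp [ 0.4535 -0.3052  0.0825] shift [-0.21 -0.24  6.05] rows 2 per [-0.105 -0.118  3.023] rotvec [-0.0012 -0.0009  0.0027] F [0.4 0.3 0.3] t 21.92
```

Call:
carry_out(commands=[[[-0.2,-0.25,0.5],[0,0,0],7.5],[[0,0,2],[0,0,0],7.5],[[0,0,2],[0,0,0],7.5],[[0,0,1.5],[0,0,0],7.5],[[0,0,0],[0,0,0],4],[[0,0,0],[0,0,0],4],[[0,0,0],[0,0,0],4],[[0,0,0],[0,0,0],4],[[0,0,0],[0,0,0],4],[[0,0,0],[0,0,0],4]], force=25)

```text
clock: 22.75
tcp_pos: [0.4514, -0.309, 0.0243]
orientation: [0.748, 0.664, 0.0, 0.002]
wrist_force: [-0.3, -0.2, 5.5]
finger_gap: 0.582
grasp_force: 25.0
```

Call:
carry_out(commands=[[[0,0,-1],[0,0,0],4],[[0,0,-2.5],[0,0,0],4],[[0,0,-3],[0,0,0],4],[[0,0,-3],[0,0,0],4],[[0,0,-3],[0,0,0],4],[[0,0,-2.5],[0,0,0],4],[[0,0,0],[0,0,0],4],[[0,0,0],[0,0,0],4]])

```text
clock: 23.42
tcp_pos: [0.4507, -0.3086, 0.1745]
orientation: [0.748, 0.664, 0.0, 0.002]
wrist_force: [0.3, 0.1, -1.3]
finger_gap: 0.583
grasp_force: 25.0
```

```bash
python3 - <<'E'
from h import *
go((.5641,.0584,.044)); print(arm.get_obs()['grasp_force'])
E
```

```text
tcp [ 0.4507 -0.3086  0.1745] shift [37.81  6.86 13.  ] rows 12 per [3.151 0.572 1.083] rotvec [0.0031 0.0018 0.0009] F [ 0.3  0.1 -1.3] t 23.42
24.999890327453613
```

Call:
carry_out(commands=[[[3.15,0.57,0],[0,0,0],4],[[3.15,0.57,0],[0,0,0],4],[[3.15,0.57,0],[0,0,0],4],[[3.15,0.57,0],[0,0,0],4],[[3.15,0.57,0],[0,0,0],4],[[3.15,0.57,0],[0,0,0],4],[[3.15,0.57,0],[0,0,0],4],[[3.15,0.57,0],[0,0,0],4],[[3.15,0.57,0],[0,0,0],4],[[3.15,0.57,0],[0,0,0],4]])

```text
clock: 24.25
tcp_pos: [0.543, -0.0007, 0.1708]
orientation: [0.748, 0.664, -0.002, -0.001]
wrist_force: [0.4, -0.0, -0.7]
finger_gap: 0.586
grasp_force: 25.0
```

Call:
carry_out(commands=[[[3.15,0.57,0],[0,0,0],4],[[3.15,0.57,0],[0,0,0],4],[[0,0,0],[0,0,0],4],[[0,0,0],[0,0,0],4],[[0,0,0],[0,0,0],4]])

```text
clock: 24.67
tcp_pos: [0.5618, 0.0585, 0.1712]
orientation: [0.748, 0.664, -0.002, -0.001]
wrist_force: [-0.0, 0.7, -0.3]
finger_gap: 0.585
grasp_force: 25.0
```

```bash
python3 - <<'E'
from h import *
go((.5641,.0584,.0425)); print(arm.get_obs()['grasp_force'])
E
```

```text
tcp [0.5618 0.0585 0.1712] shift [ 0.04  0.27 12.87] rows 4 per [0.009 0.067 3.217] rotvec [-0.0032  0.0014  0.0015] F [-0.   0.7 -0.3] t 24.67
24.999836683273315
```

Call:
carry_out(commands=[[[0,0.2,2.5],[0,0,0],4],[[0,0,2.5],[0,0,0],4],[[0,0,2.5],[0,0,0],4],[[0,0,2.5],[0,0,0],4],[[0,0,1.5],[0,0,0],4],[[0,0,0.8],[0,0,0],4],[[0,0,0.3],[0,0,0],4],[[0,0,0],[0,0,0],4],[[0,0,0],[0,0,0],4]])

```text
clock: 25.42
tcp_pos: [0.5657, 0.0583, 0.0475]
orientation: [0.748, 0.664, 0.001, 0.001]
wrist_force: [0.5, 0.0, -0.3]
finger_gap: 0.586
grasp_force: 25.0
```

Call:
carry_out(commands=[[[0,0,0.3],[0,0,0],4],[[0,0,0.2],[0,0,0],4],[[0,0,0.1],[0,0,0],4],[[0,0,0],[0,0,0],4],[[0,0,0],[0,0,0],4]])

```text
clock: 25.83
tcp_pos: [0.5661, 0.0588, 0.0423]
orientation: [0.748, 0.664, 0.001, 0.001]
wrist_force: [-0.8, -0.3, 5.1]
finger_gap: 0.586
grasp_force: 25.0
```

Contact at 5 N, so I'll release.

Call:
carry_out(commands=[[[0,0,0],[0,0,0],6.6],[[0,0,0],[0,0,0],6.6],[[0,0,0],[0,0,0],6.6],[[0,0,-1],[0,0,0],6.6],[[0,0,-3],[0,0,0],6.6],[[0,0,-3.5],[0,0,0],6.6],[[0,0,-3.5],[0,0,0],6.6],[[0,0,-3],[0,0,0],7.5],[[0,0,0],[0,0,0],7.5]])

```text
clock: 26.58
tcp_pos: [0.569, 0.0591, 0.1882]
orientation: [0.748, 0.664, 0.006, 0.004]
wrist_force: [0.9, 0.2, 0.4]
finger_gap: 0.813
grasp_force: 0.0
```

```bash
python3 - <<'E'
from h import *
jars('11'); go((.5658,-.3315,.18))
E
```

```text
tcp [0.5657 0.0588 0.1825] shift [-38.75   4.64   0.24] rows 11 per [-3.523  0.422  0.022] rotvec [ 0.0035 -0.0006  0.001 ] F [-0.2  0.3 -0.4] t 26.68
```

Call:
carry_out(commands=[[[-3.5,0.42,0],[0,0,0],7.5],[[-3.5,0.42,0],[0,0,0],7.5],[[-3.5,0.42,0],[0,0,0],7.5],[[-3.5,0.42,0],[0,0,0],7.5],[[-3.5,0.42,0],[0,0,0],7.5],[[-3.5,0.42,0],[0,0,0],7.5],[[-3.5,0.42,0],[0,0,0],7.5],[[-3.5,0.42,0],[0,0,0],7.5],[[-3.5,0.42,0],[0,0,0],7.5],[[-3.5,0.42,0],[0,0,0],7.5]])

```text
clock: 27.52
tcp_pos: [0.5639, -0.295, 0.1787]
orientation: [0.748, 0.664, -0.001, -0.002]
wrist_force: [1.2, -0.1, 0.9]
finger_gap: 0.819
grasp_force: 0.0
```

Call:
carry_out(commands=[[[-3.7,0.42,0],[0,0,0],7.5],[[0,0,2],[0,0,0],7.5],[[0,0,2],[0,0,0],7.5],[[0,0,0],[0,0,0],7.5],[[0,0,0],[0,0,0],7.5]])

```text
clock: 27.93
tcp_pos: [0.5635, -0.3303, 0.1382]
orientation: [0.748, 0.664, -0.001, -0.003]
wrist_force: [0.1, 0.2, 1.1]
finger_gap: 0.824
grasp_force: 0.0
```

```bash
python3 - <<'E'
from h import *
jars('12'); im=grab('wrist','w12'); go((.5658,-.3315,.022))
for u in lids(im,(130,40,400,330)): print('wrist',u.round(1),onz(im,*u,.06,True).round(4))
E
```

```text
[220.  139.8] [280.  150.9] [ 0.5658 -0.3296  0.0577] 0.0012
tcp [ 0.5656 -0.3308  0.1416] shift [-5.000e-02  1.000e-02  1.196e+01] rows 4 per [-0.014  0.003  2.991] rotvec [0.0014 0.0007 0.0017] F [-0.  -0.1 -0.2] t 28.08
wrist [259.4 190. ] [ 0.5675 -0.3339  0.06  ]
```

Call:
carry_out(commands=[[[0,0,2],[0,0,0],7.5],[[0,0,2.5],[0,0,0],7.5],[[0,0,2.5],[0,0,0],7.5],[[0,0,0],[0,0,0],7.5],[[0,0,0],[0,0,0],7.5]])

```text
clock: 28.5
tcp_pos: [0.5649, -0.3305, 0.0708]
orientation: [0.748, 0.664, -0.0, -0.0]
wrist_force: [0.2, 0.2, 1.2]
finger_gap: 0.823
grasp_force: 0.0
```

```bash
python3 - <<'E'
from h import *
go((.5662,-.332,.0225))
S=grab('scene','s13');D=grab('side','d13')
for n,im,b in(('s',S,(230,160,330,260)),('d',D,(220,160,350,260))): print(n,[(u.round(1).tolist(),onz(im,*u,.073).round(3).tolist()) for u in lids(im,b)])
E
```

```text
tcp [ 0.5649 -0.3305  0.0708] shift [-0.13  0.15  4.83] rows 2 per [-0.067  0.076  2.414] rotvec [-0.001  -0.0003  0.0017] F [0.2 0.2 1.2] t 28.5
s [([262.7, 183.3], [0.553, -0.014, 0.073]), ([270.8, 196.7], [0.563, 0.058, 0.073])]
d [([273.0, 198.0], [0.561, 0.024, 0.073])]
```

Both jars in the drawer stand where they should. Grasping the third.

Call:
carry_out(commands=[[[-0.1,0.1,0.8],[0,0,0],7.5],[[0,0,1.5],[0,0,0],7.5],[[0,0,1.5],[0,0,0],7.5],[[0,0,1],[0,0,0],7.5],[[0,0,0],[0,0,0],4],[[0,0,0],[0,0,0],4],[[0,0,0],[0,0,0],4],[[0,0,0],[0,0,0],4],[[0,0,0],[0,0,0],4],[[0,0,0],[0,0,0],4]], force=25)

```text
clock: 29.43
tcp_pos: [0.5667, -0.3327, 0.0238]
orientation: [0.748, 0.664, 0.0, 0.001]
wrist_force: [0.1, -1.0, 1.8]
finger_gap: 0.581
grasp_force: 25.0
```

Call:
carry_out(commands=[[[0,0,-1],[0,0,0],4],[[0,0,-2.5],[0,0,0],4],[[0,0,-3],[0,0,0],4],[[0,0,-3],[0,0,0],4],[[0,0,-3],[0,0,0],4],[[0,0,-2.5],[0,0,0],4],[[0,0,0],[0,0,0],4],[[0,0,0],[0,0,0],4]])

```text
clock: 30.1
tcp_pos: [0.5663, -0.3325, 0.1747]
orientation: [0.748, 0.664, 0.0, 0.002]
wrist_force: [0.5, 0.6, -1.7]
finger_gap: 0.583
grasp_force: 25.0
```

```bash
python3 - <<'E'
from h import *
go((.5722,.1279,.043)); print(arm.get_obs()['grasp_force'])
E
```

```text
tcp [ 0.5663 -0.3325  0.1747] shift [45.8  -4.92 13.08] rows 14 per [ 3.271 -0.352  0.934] rotvec [0.0033 0.0016 0.001 ] F [ 0.5  0.6 -1.7] t 30.1
24.999854564666748
```

Call:
carry_out(commands=[[[3.27,-0.35,0],[0,0,0],4],[[3.27,-0.35,0],[0,0,0],4],[[3.27,-0.35,0],[0,0,0],4],[[3.27,-0.35,0],[0,0,0],4],[[3.27,-0.35,0],[0,0,0],4],[[3.27,-0.35,0],[0,0,0],4],[[3.27,-0.35,0],[0,0,0],4],[[3.27,-0.35,0],[0,0,0],4],[[3.27,-0.35,0],[0,0,0],4],[[3.27,-0.35,0],[0,0,0],4]])

```text
clock: 30.93
tcp_pos: [0.5682, -0.0017, 0.1707]
orientation: [0.748, 0.664, -0.002, -0.001]
wrist_force: [0.4, 0.2, -0.3]
finger_gap: 0.587
grasp_force: 25.0
```

Call:
carry_out(commands=[[[3.27,-0.35,0],[0,0,0],4],[[3.27,-0.35,0],[0,0,0],4],[[3.27,-0.35,0],[0,0,0],4],[[3.27,-0.35,0],[0,0,0],4],[[0,0,0],[0,0,0],4],[[0,0,0],[0,0,0],4],[[0,0,0],[0,0,0],4]])

```text
clock: 31.52
tcp_pos: [0.5705, 0.1278, 0.1711]
orientation: [0.748, 0.664, -0.002, -0.001]
wrist_force: [-0.0, 0.1, -1.1]
finger_gap: 0.582
grasp_force: 25.0
```

```bash
python3 - <<'E'
from h import *
go((.5722,.1279,.042)); print(arm.get_obs()['grasp_force'])
E
```

```text
tcp [0.5705 0.1278 0.1711] shift [ 0.05  0.21 12.91] rows 4 per [0.013 0.052 3.228] rotvec [-0.0029  0.0017  0.0016] F [-0.   0.1 -1.1] t 31.52
24.999842941761017
```

Call:
carry_out(commands=[[[0,0.15,2.5],[0,0,0],4],[[0,0,2.5],[0,0,0],4],[[0,0,2.5],[0,0,0],4],[[0,0,2.5],[0,0,0],4],[[0,0,1.5],[0,0,0],4],[[0,0,0.8],[0,0,0],4],[[0,0,0.3],[0,0,0],4],[[0,0,0.3],[0,0,0],4],[[0,0,0],[0,0,0],4],[[0,0,0],[0,0,0],4]])

```text
clock: 32.35
tcp_pos: [0.5737, 0.1279, 0.0445]
orientation: [0.748, 0.664, 0.001, 0.001]
wrist_force: [-0.1, 0.8, -1.0]
finger_gap: 0.584
grasp_force: 25.0
```

Call:
carry_out(commands=[[[0,0,0.2],[0,0,0],4],[[0,0,0.05],[0,0,0],4],[[0,0,0],[0,0,0],4],[[0,0,0],[0,0,0],6.6],[[0,0,0],[0,0,0],6.6],[[0,0,0],[0,0,0],6.6],[[0,0,-1],[0,0,0],6.6],[[0,0,-3],[0,0,0],6.6],[[0,0,-3.5],[0,0,0],6.6],[[0,0,-3.5],[0,0,0],6]])

```text
clock: 33.18
tcp_pos: [0.5724, 0.128, 0.1526]
orientation: [0.748, 0.664, -0.001, -0.0]
wrist_force: [1.0, 0.6, 0.0]
finger_gap: 0.682
grasp_force: 0.0
```

Call:
carry_out(commands=[[[0,0,-3],[0,0,0],6],[[0,-3,-3],[0,0,0],5],[[-1,-4,0],[0,0,0],4],[[-1,-4,0],[0,0,0],3.4],[[0,0,0],[0,0,0],3.4],[[0,0,0],[0,0,0],3.4]])

```text
clock: 33.68
tcp_pos: [0.46, 0.1209, 0.2116]
orientation: [0.748, 0.664, 0.0, 0.0]
wrist_force: [0.3, 0.5, 0.4]
finger_gap: 0.374
grasp_force: 0.0
```

```bash
python3 - <<'E'
from h import *
S=grab('scene','s14');D=grab('side','d14')
for n,im,b in(('s',S,(130,100,330,260)),('d',D,(220,120,350,260))): print(n,[(u.round(1).tolist(),onz(im,*u,.073).round(3).tolist()) for u in lids(im,b)])
go((.4435,.102,.075))
c=S['pixels'][100:280,130:330]; cv2.imwrite('pics/s14c.png',cv2.resize(c,None,fx=3.2,fy=3.2,interpolation=cv2.INTER_CUBIC))
E
```

```text
s [([149.4, 110.1], [0.747, -0.644, 0.073]), ([195.0, 145.2], [0.674, -0.328, 0.073]), ([262.7, 183.3], [0.553, -0.013, 0.073]), ([270.8, 196.6], [0.562, 0.058, 0.073]), ([279.7, 210.4], [0.57, 0.128, 0.073])]
d [([239.5, 138.8], [0.748, -0.381, 0.073]), ([270.4, 205.1], [0.565, 0.064, 0.073])]
tcp [0.463  0.1215 0.2115] shift [-2.17 -1.74 13.65] rows 4 per [-0.544 -0.436  3.412] rotvec [ 0.0026 -0.0008  0.001 ] F [1.  0.4 0.1] t 33.78
```

View pics/s14c.png

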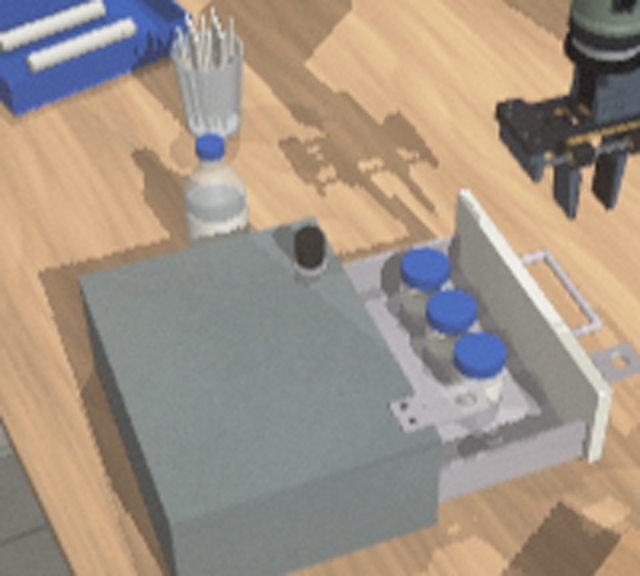

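All three jars stand upright in the drawer, with lids at (425,270), (450,312) and (480,355) in the crop. The pin is still parked and nothing else has moved. Now I'll close the drawer.

Call:
carry_out(commands=[[[-1.1,-0.9,0],[0,0,0],3.4],[[-1.1,-0.9,0],[0,0,0],3.4],[[0,0,2.5],[0,0,0],3.4],[[0,0,2.5],[0,0,0],3.4],[[0,0,2],[0,0,0],3.4],[[0,0,0],[0,0,0],3.4],[[0,0,0],[0,0,0],3.4]])

```text
clock: 34.37
tcp_pos: [0.4409, 0.1007, 0.1401]
orientation: [0.748, 0.664, -0.001, -0.001]
wrist_force: [0.6, 0.4, 1.2]
finger_gap: 0.369
grasp_force: 0.0
```

```bash
python3 - <<'E'
from h import *
go((.4435,.102,.0745))
E
```

```text
tcp [0.4409 0.1007 0.1401] shift [0.16 0.26 6.56] rows 2 per [0.081 0.131 3.28 ] rotvec [-0.0023  0.001   0.0003] F [0.6 0.4 1.2] t 34.37
```

Call:
carry_out(commands=[[[0.1,0.2,1.5],[0,0,0],3.4],[[0,0,1.7],[0,0,0],3.4],[[0,0,1.7],[0,0,0],3.4],[[0,0,1.6],[0,0,0],3.4],[[0,0,0],[0,0,0],0],[[0,0,0],[0,0,0],0],[[0,0,0],[0,0,0],0],[[0,0,0],[0,0,0],0],[[0,0,0],[0,0,0],0],[[0,0,0],[0,0,0],0]], force=40)

```text
clock: 35.2
tcp_pos: [0.445, 0.1025, 0.0778]
orientation: [0.748, 0.664, 0.002, 0.001]
wrist_force: [-1.2, 0.3, 9.8]
finger_gap: 0.007
grasp_force: 4.8
```

The fingers slipped over the top of the bar. I'll lift, reopen and go deeper.

Call:
carry_out(commands=[[[0,0,-1],[0,0,0],3.4],[[0,0,-0.5],[0,0,0],3.4],[[0,0,0],[0,0,0],3.4],[[0,0,0],[0,0,0],3.4],[[0,0,0],[0,0,0],3.4],[[0,0,0],[0,0,0],3.4]])

```text
clock: 35.7
tcp_pos: [0.4432, 0.1022, 0.0902]
orientation: [0.748, 0.664, -0.0, -0.0]
wrist_force: [-0.2, -0.0, -0.2]
finger_gap: 0.369
grasp_force: 0.0
```

Call:
carry_out(commands=[[[0,0,0.9],[0,0,0],3.4],[[0,0,0.8],[0,0,0],3.4],[[0,0,0.6],[0,0,0],3.4],[[0,0,0.3],[0,0,0],3.4],[[0,0,0],[0,0,0],3.4],[[0,0,0],[0,0,0],3.4],[[0,0,0],[0,0,0],3.4]])

```text
clock: 36.28
tcp_pos: [0.4438, 0.1023, 0.0646]
orientation: [0.748, 0.664, 0.0, 0.0]
wrist_force: [0.8, 0.4, -0.7]
finger_gap: 0.373
grasp_force: 0.0
```

Call:
carry_out(commands=[[[0,0,-0.45],[0,0,0],3.4],[[0,0,0],[0,0,0],0],[[0,0,0],[0,0,0],0],[[0,0,0],[0,0,0],0],[[0,0,0],[0,0,0],0],[[0,0,0],[0,0,0],0],[[0,0,0],[0,0,0],0]])

```text
clock: 36.87
tcp_pos: [0.4441, 0.1022, 0.0692]
orientation: [0.748, 0.664, 0.0, 0.0]
wrist_force: [0.9, -0.3, 1.0]
finger_gap: 0.097
grasp_force: 40.0
```

Call:
carry_out(commands=[[[0,0.4,0],[0,0,0],0],[[0,0.8,0],[0,0,0],0],[[0,1.2,0],[0,0,0],0],[[0,1.4,0],[0,0,0],0],[[0,1.5,0],[0,0,0],0],[[0,1.5,0],[0,0,0],0],[[0,1.5,0],[0,0,0],0],[[0,1.5,0],[0,0,0],0],[[0,1.5,0],[0,0,0],0],[[0,1.5,0],[0,0,0],0]])

```text
clock: 37.7
tcp_pos: [0.5705, 0.0878, 0.0692]
orientation: [0.748, 0.664, -0.0, -0.001]
wrist_force: [-3.0, 2.6, 6.3]
finger_gap: 0.098
grasp_force: 40.0
```

Call:
carry_out(commands=[[[0,1.3,0],[0,0,0],0],[[0,1,0],[0,0,0],0],[[0,0.7,0],[0,0,0],0],[[0,0.5,0],[0,0,0],0],[[0,0.3,0],[0,0,0],0],[[0,0,0],[0,0,0],0],[[0,0,0],[0,0,0],0]])

```text
clock: 38.28
tcp_pos: [0.6096, 0.0833, 0.0693]
orientation: [0.748, 0.664, 0.001, 0.0]
wrist_force: [1.6, 5.1, 1.4]
finger_gap: 0.097
grasp_force: 40.0
```

Call:
carry_out(commands=[[[0,0.2,0],[0,0,0],0],[[0,0.2,0],[0,0,0],0],[[0,0,0],[0,0,0],0],[[0,0,0],[0,0,0],0]])

```text
clock: 38.62
tcp_pos: [0.6115, 0.0831, 0.0693]
orientation: [0.748, 0.664, 0.0, -0.001]
wrist_force: [-2.0, 5.6, 4.5]
finger_gap: 0.099
grasp_force: 40.0
```

Call:
carry_out(commands=[[[0,0.2,0],[0,0,0],0],[[0,0.2,0],[0,0,0],0],[[0,0,0],[0,0,0],0],[[0,0,0],[0,0,0],0]])

```text
clock: 38.95
tcp_pos: [0.6114, 0.0831, 0.0692]
orientation: [0.748, 0.664, -0.003, -0.004]
wrist_force: [-10.1, 6.7, 10.9]
finger_gap: 0.097
grasp_force: 40.0
```

It is home against the stop: it halted at x=0.6114 with 10 N. Release and fetch the pin.

Call:
carry_out(commands=[[[0,-0.35,0],[0,0,0],0],[[0,0,0],[0,0,0],3.4],[[0,0,0],[0,0,0],3.4],[[0,0,0],[0,0,0],3.4],[[0,0,0],[0,0,0],3.4],[[0,0,-2],[0,0,0],4],[[0,0,-4],[0,0,0],5],[[0,0,-4],[0,0,0],6],[[0,0,-4],[0,0,0],6],[[0,0,-2],[0,0,0],6]])

```text
clock: 39.78
tcp_pos: [0.6149, 0.0817, 0.2344]
orientation: [0.748, 0.664, 0.003, 0.003]
wrist_force: [0.4, 0.6, 0.6]
finger_gap: 0.653
grasp_force: 0.0
```

```bash
python3 - <<'E'
from h import *
go((.692,-.024,.22))
E
```

```text
tcp [0.6149 0.0817 0.2344] shift [-9.58  8.91  1.5 ] rows 4 per [-2.394  2.226  0.375] rotvec [ 0.0078 -0.0011  0.0005] F [0.4 0.6 0.6] t 39.78
```

Call:
carry_out(commands=[[[-2.4,2.22,0],[0,0,0],6],[[-2.4,2.22,0],[0,0,0],6],[[-2.4,2.22,0],[0,0,0],6],[[-2.4,2.22,0],[0,0,0],6],[[0,0,0],[0,0,0],6],[[0,0,1],[0,0,0],6],[[0,0,0],[0,0,0],6]])

```text
clock: 40.37
tcp_pos: [0.6884, -0.024, 0.2163]
orientation: [0.748, 0.664, -0.002, -0.002]
wrist_force: [-0.3, 0.5, -1.8]
finger_gap: 0.661
grasp_force: 0.0
```

```bash
python3 - <<'E'
from h import *
go((.692,-.0245,.136)); im=grab('wrist','w15')
h=cv2.cvtColor(im['pixels'],cv2.COLOR_BGR2HSV); t=arm.get_obs()['tcp_pos']
for q in((.692,-.0245,.174),(.692,-.0105,.134)): print(np.round(proj(im,np.array(q),True),1))
print(''.join('#' if x<50 else '.' for x in h[150:300,256,2]))
b=im['pixels'][130:290,160:360]; cv2.imwrite('pics/w15c.png',cv2.resize(b,None,fx=3,fy=3,interpolation=cv2.INTER_CUBIC))
E
```

```text
tcp [ 0.6884 -0.024   0.2163] shift [-0.01  0.4   8.03] rows 3 per [-0.003  0.135  2.675] rotvec [-0.0046  0.0002  0.0003] F [-0.3  0.5 -1.8] t 40.37
[261.3 200.4]
[259.2 172.5]
...........................######################################.....................................................................................
```

View pics/w15c.png

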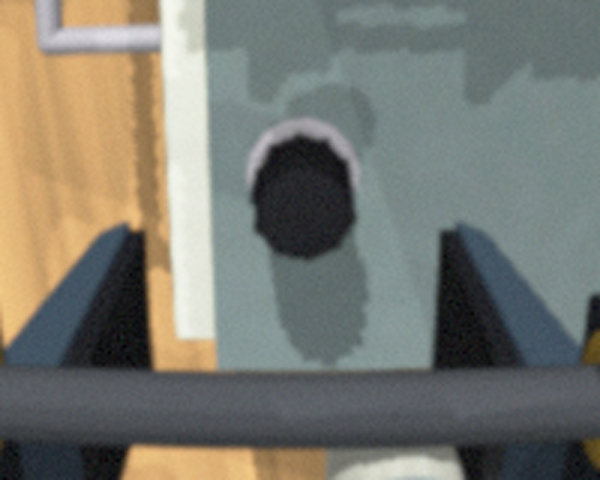

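The pin stands upright with its flange flat, grip at (303,195) in the crop, about 3 mm further -y than predicted. Grasping it.

Call:
carry_out(commands=[[[-0.25,0.4,1.5],[0,0,0],6],[[0,0,2],[0,0,0],6],[[0,0,2],[0,0,0],6],[[0,0,1.5],[0,0,0],6],[[0,0,0.6],[0,0,0],6],[[0,0,0],[0,0,0],6],[[0,0,0],[0,0,0],6]])

```text
clock: 41.0
tcp_pos: [0.6933, -0.0261, 0.1437]
orientation: [0.748, 0.664, 0.0, 0.0]
wrist_force: [-0.2, -0.8, 0.1]
finger_gap: 0.655
grasp_force: 0.0
```

Call:
carry_out(commands=[[[0,0,0],[0,0,0],1.5],[[0,0,0],[0,0,0],1.5],[[0,0,0],[0,0,0],1.5],[[0,0,0],[0,0,0],1.5],[[0,0,0],[0,0,0],1.5],[[0,0,0],[0,0,0],1.5],[[0,0,0],[0,0,0],1.5]], force=30)

```text
clock: 41.58
tcp_pos: [0.6932, -0.0268, 0.1434]
orientation: [0.748, 0.664, -0.0, -0.0]
wrist_force: [-1.6, 0.2, 0.8]
finger_gap: 0.294
grasp_force: 30.0
```

Call:
carry_out(commands=[[[0,0,-1],[0,0,0],1.5],[[0,0,-1],[0,0,0],1.5],[[0,0,-1.5],[0,0,0],1.5],[[0,0,-1.5],[0,0,0],1.5],[[0,0,-1.5],[0,0,0],1.5],[[0,0,-1.5],[0,0,0],1.5],[[0,0,0],[0,0,0],1.5],[[0,0,0],[0,0,0],1.5]])

```text
clock: 42.25
tcp_pos: [0.694, -0.0268, 0.2246]
orientation: [0.748, 0.664, 0.001, 0.001]
wrist_force: [-1.0, 0.1, -0.9]
finger_gap: 0.297
grasp_force: 30.0
```

```bash
python3 - <<'E'
from h import *
go((.6455,.19,.2234)); print(arm.get_obs()['grasp_force'])
E
```

```text
tcp [ 0.694  -0.0268  0.2246] shift [20.96 -7.39  0.09] rows 7 per [ 2.994 -1.055  0.013] rotvec [ 0.0031 -0.0001  0.001 ] F [-1.   0.1 -0.9] t 42.25
29.99029040336609
```

Call:
carry_out(commands=[[[3,-1.05,0],[0,0,0],1.5],[[3,-1.05,0],[0,0,0],1.5],[[3,-1.05,0],[0,0,0],1.5],[[3,-1.05,0],[0,0,0],1.5],[[3,-1.05,0],[0,0,0],1.5],[[3,-1.05,0],[0,0,0],1.5],[[3,-1.05,0],[0,0,0],1.5],[[0,0,0],[0,0,0],1.5],[[0,0,0],[0,0,0],1.5]])

```text
clock: 43.0
tcp_pos: [0.6442, 0.1919, 0.2217]
orientation: [0.747, 0.665, -0.001, -0.0]
wrist_force: [-0.3, 0.2, -0.3]
finger_gap: 0.295
grasp_force: 30.0
```

```bash
python3 - <<'E'
from h import *
im=grab('wrist','w16'); t=arm.get_obs()['tcp_pos']; go((.647,.214,.2234))
h=cv2.cvtColor(im['pixels'],cv2.COLOR_BGR2HSV)[100:205,235:285]
m=cv2.inRange(h,(5,60,60),(25,255,255)); n,l,s,c=cv2.connectedComponentsWithStats(m)
for i in range(1,n):
  if 40<s[i][4]<400: print('hole?',c[i]+[235,100],s[i],onz(im,*(c[i]+[235,100]),.13,True).round(4))
g=im['pixels'].max(2)
for u in(252,255,258): print(u,''.join('%4d'%x for x in g[168:215:1,u]))
for d in(0,-.003): print(d,np.round(proj(im,t+[0,d+.014,-.0094],True),1),np.round(proj(im,t+[0,d+.018,-.0094],True),1))
b=im['pixels'][120:250,200:320]; cv2.imwrite('pics/w16c.png',cv2.resize(b,None,fx=4,fy=4,interpolation=cv2.INTER_CUBIC))
E
```

```text
tcp [0.6447 0.1906 0.2219] shift [ 2.35 -0.05 -0.15] rows 1 per [ 2.354 -0.048 -0.151] rotvec [-0.0015  0.0015  0.0023] F [ 0.3 -0.1 -1.5] t 43.05
hole? [257.09944751 162.16574586] [ 14  56  17  14 181] [0.647  0.2134 0.13  ]
hole? [252.67127072 187.51933702] [  0  65  42  36 362] [0.6398 0.1888 0.13  ]
252  123 114 139 165 184 193 195 198 201 200 200 200 201 199 190 194 201 206 205 201 200 187 165 156 152 151 145 145 131 103  69  31  19  22  23  20  29  23  24  22  26  30  31  29  23  22  27
255  175 127 106 140 173 192 200 200 201 199 199 201 198 199 191 190 185 185 183 178 174 162 156 156 148 146 145 120  86  48  25  20  29  30  24  29  32  27  26  30  21  17  21  36  24  30  27
258  175 133 114 141 178 197 204 204 202 199 200 199 200 196 192 192 186 180 183 184 170 171 162 164 157 153 149 142 117  74  41  22  26  31  27  29  28  28  26  24  26  28  23  22  29  28  26
0 [255.1 198.2] [254.4 192.8]
-0.003 [255.6 202.3] [254.9 196.9]
```

View pics/w16c.png

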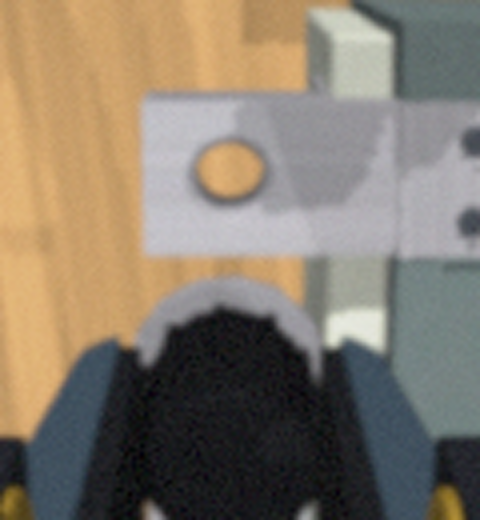

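The lug hole is at (230,170) in the crop. Bench shows right through it, so the drawer's hole lines up with it. The pin hangs straight, with its flange centre in column 257, the same column as the hole.

Call:
carry_out(commands=[[[1.1,-0.06,0],[0,0,0],1.5],[[1.1,-0.06,0],[0,0,0],1.5],[[0,0,1],[0,0,0],1.5],[[0,0,1],[0,0,0],1.5],[[0,0,0],[0,0,0],1.5],[[0,0,0],[0,0,0],1.5],[[0,0,0],[0,0,0],1.5]])

```text
clock: 43.63
tcp_pos: [0.6467, 0.2119, 0.2028]
orientation: [0.748, 0.664, -0.0, 0.0]
wrist_force: [0.1, 0.4, -1.2]
finger_gap: 0.296
grasp_force: 30.0
```

Call:
carry_out(commands=[[[0,0,0.8],[0,0,0],1.5],[[0,0,0.7],[0,0,0],1.5],[[0,0,0.6],[0,0,0],1.5],[[0,0,0.5],[0,0,0],1.5],[[0,0,0],[0,0,0],1.5],[[0,0,0],[0,0,0],1.5]])

```text
clock: 44.13
tcp_pos: [0.6465, 0.2124, 0.1765]
orientation: [0.748, 0.664, -0.0, -0.0]
wrist_force: [-1.3, 0.3, 0.4]
finger_gap: 0.293
grasp_force: 30.0
```

Call:
carry_out(commands=[[[0,0,0.5],[0,0,0],1.5],[[0,0,0.5],[0,0,0],1.5],[[0,0,0.4],[0,0,0],1.5],[[0,0,0],[0,0,0],1.5],[[0,0,0],[0,0,0],1.5]])

```text
clock: 44.55
tcp_pos: [0.6465, 0.2124, 0.1626]
orientation: [0.748, 0.664, -0.0, -0.0]
wrist_force: [-0.6, -0.3, 0.4]
finger_gap: 0.298
grasp_force: 30.0
```

Call:
carry_out(commands=[[[0,0,0.5],[0,0,0],1.5],[[0,0,0.5],[0,0,0],1.5],[[0,0,0.4],[0,0,0],1.5],[[0,0,0.3],[0,0,0],1.5],[[0,0,0.1],[0,0,0],1.5],[[0,0,0],[0,0,0],1.5],[[0,0,0],[0,0,0],1.5]])

```text
clock: 45.13
tcp_pos: [0.6467, 0.2125, 0.145]
orientation: [0.748, 0.664, 0.0, 0.0]
wrist_force: [0.6, 1.0, -2.0]
finger_gap: 0.298
grasp_force: 30.0
```

Call:
carry_out(commands=[[[0,0,0.12],[0,0,0],1.5],[[0,0,0.05],[0,0,0],1.5],[[0,0,0],[0,0,0],1.5],[[0,0,0],[0,0,0],5.5],[[0,0,0],[0,0,0],5.5],[[0,0,0],[0,0,0],5.5],[[0,0,0],[0,0,0],5.5],[[0,0,-2],[0,0,0],5.5],[[0,0,-3],[0,0,0],5.5],[[0,0,-3],[0,0,0],5.5]])

```text
clock: 45.97
tcp_pos: [0.646, 0.2122, 0.2233]
orientation: [0.748, 0.664, -0.001, -0.001]
wrist_force: [0.1, 0.2, 0.6]
finger_gap: 0.605
grasp_force: 0.0
```

Call:
carry_out(commands=[[[-2,-1,-3],[0,0,0],6],[[-3,-2,-2],[0,0,0],6],[[-3,-2,0],[0,0,0],6],[[-3,-2,0],[0,0,0],6],[[-3,-2,0],[0,0,0],6],[[-3,-2,0],[0,0,0],6],[[0,0,0],[0,0,0],6]])

```text
clock: 46.55
tcp_pos: [0.513, 0.0529, 0.2743]
orientation: [0.749, 0.663, -0.002, 0.0]
wrist_force: [0.4, -0.2, 0.4]
finger_gap: 0.659
grasp_force: 0.0
```

```bash
python3 - <<'E'
from h import *
S=grab('scene','s17');D=grab('side','d17'); S0,D0=load('scene0'),load('side0')
def grip(im,b):
    m=(im['pixels'][b[1]:b[3],b[0]:b[2]].max(2)<50).astype(np.uint8); n,l,s,c=cv2.connectedComponentsWithStats(m); i=1+np.argmax(s[1:,4]); return (c[i]+[b[0],b[1]]).round(1),s[i].tolist()
for a,b,k in((S0,S,(266,205,290,232)),(D0,D,(228,198,252,228))):
    print(grip(a,k),grip(b,k)); 
# change vs. start
for n,a,b,k in(('scene',S0,S,(140,100,300,300)),('side',D0,D,(140,120,300,270))):
    d=cv2.absdiff(a['pixels'],b['pixels'])[k[1]:k[3],k[0]:k[2]].max(2)>50; nn,l,s,c=cv2.connectedComponentsWithStats(d.astype(np.uint8)); print(n,[(s[i][:2]+[k[0],k[1]],s[i][2:].tolist()) for i in range(1,nn) if s[i][4]>12])
print(arm.get_obs()['clock'])
E
```

```text
Traceback (most recent call last):
ValueError: attempt to get argmax of an empty sequence
```

```bash
python3 - <<'E'
from h import *
S,D,S0,D0=load('s17'),load('d17'),load('scene0'),load('side0')
def grip(im,b):
    m=(im['pixels'][b[1]:b[3],b[0]:b[2]].max(2)<75).astype(np.uint8); n,l,s,c=cv2.connectedComponentsWithStats(m)
    return [((c[i]+[b[0],b[1]]).round(1).tolist(),s[i][2:].tolist()) for i in range(1,n) if s[i][4]>40]
for a,b,k in((S0,S,(262,200,290,232)),(D0,D,(228,198,252,228))): print(grip(a,k),'|',grip(b,k))
for n,a,b,k in(('scene',S0,S,(140,100,300,300)),('side',D0,D,(140,120,300,270))):
    d=cv2.absdiff(a['pixels'],b['pixels'])[k[1]:k[3],k[0]:k[2]].max(2)>50; nn,l,s,c=cv2.connectedComponentsWithStats(d.astype(np.uint8)); print(n,[((s[i][:2]+[k[0],k[1]]).tolist(),s[i][2:].tolist()) for i in range(1,nn) if s[i][4]>12])
E
```

```text
[([274.4, 220.1], [9, 12, 74])] | [([274.6, 220.0], [9, 13, 64])]
[([238.0, 212.3], [12, 16, 151])] | [([238.1, 212.6], [12, 16, 153])]
scene [([258, 100], [42, 47, 1084]), ([232, 130], [23, 20, 229]), ([213, 133], [18, 21, 187]), ([208, 143], [9, 11, 41]), ([248, 142], [6, 8, 24]), ([226, 152], [24, 21, 304])]
side [([260, 120], [40, 65, 1155])]
```

```bash
python3 -c "
from bench import arm
print(arm.sign_off())"
```

```text
the job is handed in; nothing more can be done
None
```

The job is handed in at about 47 s of robot time: all three jars on the bench (there was no fourth) stand in the drawer, it is shut against its stop, and the pin is back through both lugs with its grip within half a pixel of its starting image position; the bottle and cup are unmoved, and the glove box was never approached.

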